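# Clamp a power module in the soldering fixture

### The job

Turn the power module, which stands on end, base down on the bench without letting it fall over and let go of it, then take it by its two end faces and lower it between the rails of the fixture, green terminal strip towards the robot, sliding it along the rails until the locating pin drops into the blind hole in its underside and it lies flat on the plate. Let go, then swing the hold-down bar over it and press the bar down until the spring catch snaps back over the bar's tongue. Leave the other things on the bench where they are.

Things in the scene. Friction and masses are not known exactly. Their poses are not given: they have to be found in the camera images.
- module: black potted power module 60 (x) x 42 (y) x 38 (z) mm, about 0.17 kg, with a flat aluminium base; origin in the middle of the base face (underside), z out of its top, -x towards the end with a green terminal strip. At the start it stands on its plain +x end: -x end up, base face looking sideways. One blind hole in the underside, at the origin, 11 mm wide, 6.5 mm deep
- terminals (a point): middle of the green terminal strip (8 x 36 mm, 3 mm high) across the module's top face, 24.5 mm from the module's middle towards -x, 41 mm above its underside
- fixture: holding fixture, fixed: grey metal plate 150 (x) x 128 (y) mm, its top 20 mm above the bench, with two black rails along x. Origin on the bench under its middle, x away from the robot, y left, z up. The bar's hinge fork (right, y = -40 mm) and the catch (left, y = 37 to 63 mm) stand at x = -15 to 15 mm, up to 67 mm above the plate: in the nest only the module's ends are free for fingers
- nest (a point): on the plate, midway between the rails (100 mm long, 20 mm high, 45 mm apart inside, flared to 52 mm over the top 6.5 mm); axes as the fixture's. A steel locating pin, 8 mm thick, tip tapered, stands 5 mm above the plate on this centre line, clamped up to 8 mm either way along x: its place is not measured, feel for it. Off its hole the module rides 5 mm high and the bar cannot close
- bar (a joint): hold-down bar, rad: 0 = closed, level across the nest; 86 mm long from hinge to tongue, 18 mm wide, 8 mm thick, rubber pad below. It opens upward and out to the right (-y), 1.57 = upright, limit 2.35, and starts at 1.8 to 2.25. Stiff hinge, along the fixture's x: it stays where it is left and turns with about 0.05 N m
- bar_hinge (a point): middle of the bar's hinge line, in the fixture frame at x = 0, y = -40 mm, 68 mm above the bench
- bar_button (a point): top of the red press button on the bar, 64 mm from the hinge towards the tongue and 13 mm above the bar's middle plane; closed, it is 81 mm above the bench
- catch (a joint): spring catch left of the nest, rad: 0 = at rest, nose over the place of the closed bar's tongue. The descending tongue pushes it outward to about 0.1, then it springs back to 0 over the tongue; pressing the bar's button in takes about 8 to 14 N
- solder_reel: bystander: reel of solder, blue flanges, 56 mm across, 34 mm high; origin under its middle
- flux_bottle: bystander: small white bottle with black cap, 27 mm across, 62 mm high; origin under its middle
- tape_roll: bystander: black roll of tape lying flat, 66 mm across, 18 mm high; origin under its middle
- fuse_box: bystander: cream plastic box 36 x 56 x 18 mm; origin under its middle
- relay_blue: bystander: blue cube relay 24 x 34 x 22 mm; origin under its middle
- driver_red: bystander: precision screwdriver with a red ring, 10 x 115 x 10 mm; origin under its middle
- fob: bystander: black key fob 33 x 72 x 12 mm; origin under its middle
There are look-alikes about, which are no part of the job. Leave any turquoise look-alike of the module alone.

How it is judged:
On the way, in this order (a step that is already met when the one before it is completed fails the run):
1. the module stands base down on the bench, let go (height (world z) of module below 0.004 m and angle between module's own z axis and vertical below 0.06 rad and contact force between the fingers and module below 0.2 N), for 0.2 s.
2. the module lies flat on the plate between the rails with the pin in its hole, terminal strip towards the robot, let go, the bar still open (z of module in the frame of nest below 0.0015 m and angle between module's own z axis and vertical below 0.03 rad and x of module in the frame of nest between -0.0115 and 0.0115 m and y of module in the frame of nest between -0.004 and 0.004 m and x of terminals in the frame of nest below -0.008 m and contact force between the fingers and module below 0.2 N and value of joint bar above 0.8 rad), for 0.2 s.
At the end, for the whole second after the job is handed in: the module lies flat on the plate between the rails, pin in its hole (underside within 1.5 mm of the plate, tilt below 0.03 rad), terminal strip towards the robot; the bar is closed (below 0.03 rad) and the catch back over its tongue (below 0.04 rad); all at rest (z of module in the frame of nest below 0.0015 m and angle between module's own z axis and vertical below 0.03 rad and x of module in the frame of nest between -0.0115 and 0.0115 m and y of module in the frame of nest between -0.004 and 0.004 m and x of terminals in the frame of nest below -0.008 m and value of joint bar below 0.03 rad and value of joint catch below 0.04 rad and linear speed of module below 0.02 m/s); the robot touches nothing.
It fails at once if the module is dropped or falls over (turns faster than 5 rad/s) (angular speed of module above 5 rad/s).
It fails at once if a bystander is moved by more than 20 mm (distance of any of solder_reel, flux_bottle, tape_roll, fuse_box, relay_blue, driver_red, fob from where it was at the start of the episode above 0.02 m).
It also fails if it takes over 64 s, if anything falls off the work surface, if the arm or the gripper's body presses on something with over 40 N, if the wrist force passes 120 N, or if a joint passes its speed limit or range.

### The arm

A 7-joint arm with a two-finger parallel gripper is mounted at the origin on a cart in front of the work surface, level with it; the furniture and walls round the work are solid. World frame = base frame: x ahead of the robot, y to its left, z up, the work surface at z = 0. Lengths are in m, angles in rad, forces in N, time in s.
With the tool pointing down it reaches from about 0.425 to 0.925 m from the base axis. Payload 6.8 kg.
Tool frame: the origin (TCP) lies at the very end of the fingers, on their centre line; the grasp point (between the pads) lies 19 mm behind it; z points along the fingers, y is the line along which they close (so a half turn about z gives the same grasp; the last joint's range is limited). The gripper opens to 85 mm and grips with 20 to 120 N. Pads are 22 mm wide; open, the fingers measure 114 mm over their backs; the gripper's body (76 mm by 85 mm) begins 54 mm behind the grasp point. The pads swing forward as they close: fully open they stand 13 mm farther back than shut.
Start: joints at [-1.447, 0.477, 0.022, 1.555, -0.011, 1.109, -0.083], TCP at [0.155, 0.657, 0.192] pointing down, gripper open.
Joint ranges: [-2.96, 2.96], [-0.34, 2.1], [-1.41, 1.46], [0.24, 2.44], [-1.37, 4.51], [0.17, 1.92], [-2.96, 2.96]. Speed limits (rad/s): [2.39, 2.39, 3.14, 3.14, 3.14, 3.14, 3.14].

### API

Orientations are given as a unit quaternion [w, x, y, z].
In Python, from station import bot gives the robot as it stands.
- The arm moves only by the tool apply_moves, never from a script. Its argument "deltas" is a list of rows, each a list of 3 entries, a list of its own where there are three numbers: the closure, from 0 (fully open) to 1 (shut), then the shift along the tool's x, y, z in units of 0.2 m (1.0 is 0.2 m), then the turn about the tool's z in units of 2 pi rad (1.0 is 2 pi rad). A call has 1 to 12 rows; each row is the pose to reach, as a shift and turn from the pose commanded when the call began, along the tool's axes at that moment, turning the shorter way round; what a row does not reach only later rows make up. A row lasts 1/10 s, in which the tool goes at most 50 mm and 8.59 degrees, less where a joint would pass 70% of its speed; a pose out of reach is approached as far as the arm can. A call with a number of a shift or a turn outside -1 to 1 is refused whole. A call with a gripper value outside its range is refused whole. The fingers move at their own pace and stop on an object; "squeeze" is the grip in N (left out, the last holds). Time passes only in rows, so rows that repeat a pose let the fingers close. It gives the time, the measured TCP pose, the force, the opening and the grip force at its end, in the units of the state.
- bot.get_obs(): the state, without advancing time (a new reading comes with each control period).
- bot.read_camera(name): name is "side" or "top" or "wrist"; returns a dict with "color" (384x512x3 uint8, red, green, blue), "intrinsics" (3x3 intrinsics, pixels), "k1" (the pictures are not rectified: a ray, as slopes to the right and down, at radius r is drawn at 1 + k1 r^2 times it, then the intrinsics apply), "pose" (4x4, takes a point from camera to world coordinates); the wrist camera has in their place "hand_eye" (4x4, takes a point from camera to tool coordinates, whose origin is the TCP and whose axes are the flange's). Camera axes: x right, y down, z forward; pixel columns grow to the right and rows downward; lengths in m; the calibration is good to about 2 mm. A picture is of the moment at which its call begins: read the wrist's pose just before it. There is no depth.
- bot.hand_in(): hands the job in; it is judged then, once.
Trained networks look in a picture, given as the dict that the camera call returned (one of the last four; its "shot" number tells which), for a name from the list of things; names that differ only in an ending like _2 or _b are one class to them, and where a whole thing is asked for, a point or a joint stands for the part that bears it (a point fixed in the world has none). Each returns a list of dicts, best first, with "confidence" (0 to 1); they miss things now and then, are a little off and sometimes report something else, mostly with a low value. They report only what shows in the picture. A call takes as long as a camera call. They do not tell look-alikes from the thing itself.
- bot.look_for(picture, target): "point" ([x, y, z] in m, in world coordinates, good to about 4 mm: the middle of the surface that is visible of it).
The state is a dict: "t": time; "q": joint angles; "joint_vel": joint speeds; "joint_torque": joint torques, N m; "eef_pos": TCP position; "tool_rot": TCP orientation; "contact_force": force on the tool from outside, world axes, zero at the start; "torque": the same for the moment, N m; "gripper_width": opening from 0.0 (shut) to 1.0 (fully open); "grasp_force": force on a finger pad.
Only numpy, scipy, OpenCV 4.12 (cv2) and the standard library are available. Lean on these libraries where they do the work, as an engineer would, in place of code of your own. Each camera call takes 0.05 s, during which the arm holds its last target. There are 200 camera calls.

## Working session

There is one attempt and no reset: what is moved stays moved. The work goes in short steps, Python scripts to look and compute and a tool call to move; the robot and the scene stay as the last step left them, time stands still between calls to the robot, and variables do not carry over. Pictures are saved under pics/ and viewed, at most 10 in all, crops included, and the job is handed in when it is done.

Besides the shell and the picture viewer there is one more tool, called after "Call:" as name(argument=value, ...) on one line, values as JSON. apply_moves: Moves the arm, as the interface text tells. Its arguments: {"type":"object","properties":{"deltas":{"type":"array","items":{"type":"array"}},"squeeze":{"type":"number"}},"required":["deltas"]}

```bash
mkdir -p pics; ls; python3 - <<'E'
from station import bot
import cv2,numpy as np
o=bot.get_obs(); print({k:np.round(v,3) for k,v in o.items()})
for n in ["top","side"]:
    p=bot.read_camera(n); cv2.imwrite(f"pics/{n}0.png",p["color"][:,:,::-1])
    print(n,p["intrinsics"],p["k1"],p["pose"].round(3) if hasattr(p["pose"],'round') else p["pose"])
    for t in ["module","terminals","fixture","bar","bar_hinge","bar_button","catch","solder_reel","flux_bottle","tape_roll","fuse_box","relay_blue","driver_red","fob"]:
        print(t,[(np.round(d["point"],3).tolist(),round(d["confidence"],2)) for d in bot.look_for(p,t)][:3])
print(bot.get_obs()["t"])
E
```

```text
pics
{'t': np.float64(0.0), 'q': array([-1.447,  0.478,  0.022,  1.556, -0.011,  1.109, -0.083]), 'joint_vel': array([-0.001,  0.001, -0.001,  0.001, -0.   ,  0.001,  0.   ]), 'joint_torque': array([ 1.0000e-03, -5.9644e+01,  1.6090e+00, -2.8120e+01,  1.2000e-02,
        9.0000e-03,  0.0000e+00]), 'eef_pos': array([0.155, 0.656, 0.191]), 'tool_rot': array([-0.   ,  0.116,  0.993, -0.001]), 'contact_force': array([-0.115,  0.268, -0.043]), 'torque': array([ 0.012, -0.001,  0.026]), 'grasp_force': np.float64(0.0), 'gripper_width': np.float64(1.006)}
top [[475.06404094   0.         252.71758264]
 [  0.         475.06404094 193.89759885]
 [  0.           0.           1.        ]] -0.07575661938692659 [[-0.02  -0.989  0.147  0.355]
 [-1.     0.022  0.011 -0.087]
 [-0.014 -0.147 -0.989  1.619]
 [ 0.     0.     0.     1.   ]]
module [([0.502, 0.281, 0.062], 0.67), ([0.574, 0.191, 0.06], 0.46)]
terminals [([0.502, 0.283, 0.061], 0.66), ([0.577, 0.188, 0.056], 0.56), ([0.525, -0.343, 0.022], 0.19)]
fixture [([0.532, -0.342, 0.019], 0.96)]
bar [([0.5, 0.282, 0.064], 0.37)]
bar_hinge [([0.525, 
[... 657 characters left out ...]
.761 -0.324  0.562 -0.384]
 [-0.648 -0.409  0.643 -1.162]
 [ 0.022 -0.853 -0.521  0.975]
 [ 0.     0.     0.     1.   ]]
module [([0.496, 0.278, 0.04], 0.6)]
terminals [([0.493, 0.28, 0.044], 0.74), ([0.559, 0.19, 0.064], 0.62)]
fixture [([0.521, -0.366, 0.02], 0.76), ([0.537, -0.291, 0.062], 0.74)]
bar []
bar_hinge [([0.525, -0.41, 0.113], 0.6)]
bar_button [([0.523, -0.413, 0.11], 0.57)]
catch []
solder_reel [([0.611, -0.1, 0.031], 0.72)]
flux_bottle [([0.67, -0.051, 0.033], 0.4)]
tape_roll [([0.697, -0.13, 0.018], 0.68), ([0.517, -0.366, 0.022], 0.46)]
fuse_box [([0.543, -0.509, 0.018], 0.54)]
relay_blue [([0.453, -0.448, 0.021], 0.6)]
driver_red []
fob [([0.717, -0.222, 0.014], 0.64)]
1.5
```

```bash
python3 - <<'E'
import cv2,numpy as np
a=cv2.imread("pics/top0.png");b=cv2.imread("pics/side0.png")
cv2.imwrite("pics/m1.png",cv2.resize(a,(800,600),interpolation=cv2.INTER_CUBIC))
cv2.imwrite("pics/m2.png",cv2.resize(b,(800,600),interpolation=cv2.INTER_CUBIC))
E
```

```text
(no output)
```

View pics/m1.png

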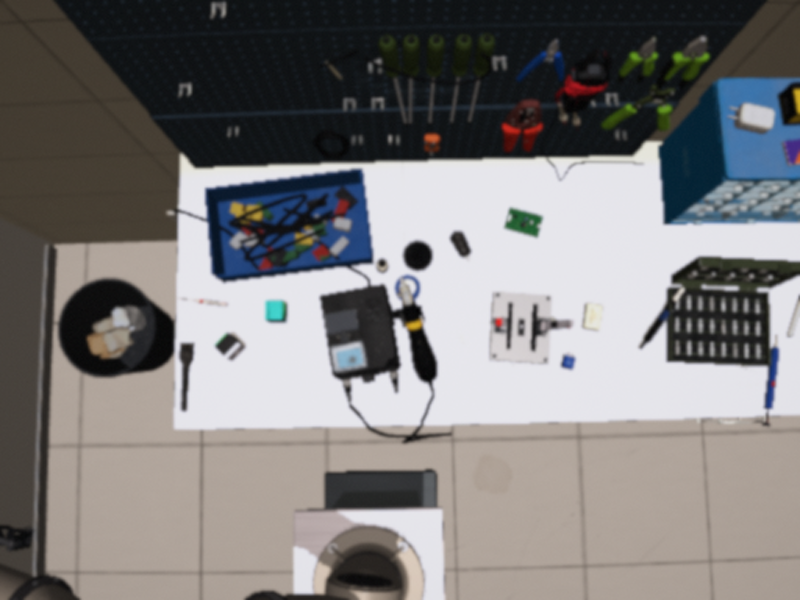

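View pics/m2.png

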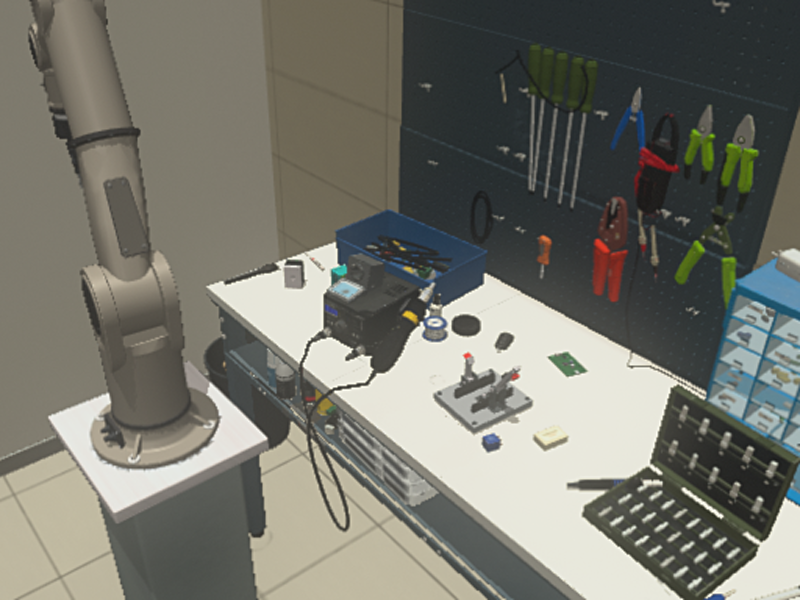

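```bash
cat > h.py <<'E'
from station import bot
import numpy as np, cv2
from scipy.spatial.transform import Rotation as Ro
def T(o=None):
    o=o or bot.get_obs(); q=o["tool_rot"]; M=np.eye(4); M[:3,:3]=Ro.from_quat([q[1],q[2],q[3],q[0]]).as_matrix(); M[:3,3]=o["eef_pos"]; return M
def to(p,yaw=None):
    "deltas (units) to world TCP p; yaw = world angle of tool y axis"
    M=T(); d=M[:3,:3].T@(np.array(p)-M[:3,3])/0.2
    cur=np.arctan2(M[1,1],M[0,1]); t=0
    if yaw is not None:
        t=-((yaw-cur+np.pi/2)%np.pi-np.pi/2)/(2*np.pi)   # tool z down, half-turn symmetric
    print("delta",d.round(3),"turn",round(t,4),"tool y yaw deg",np.degrees(cur).round(1)); return d,t
def shot(n):
    if n=="wrist":
        M=T(); p=bot.read_camera(n); p["pose"]=M@np.array(p["hand_eye"])
    else: p=bot.read_camera(n)
    p["pose"]=np.array(p["pose"]); return p
def pix2w(p,uv,z):
    K=np.array(p["intrinsics"]); uv=np.atleast_2d(np.array(uv,float))
    s=cv2.undistortPoints(uv.reshape(-1,1,2),K,np.array([p["k1"],0,0,0,0.])).reshape(-1,2)
    d=np.c_[s,np.ones(len(s))]@p["pose"][:3,:3].T; c=p["pose"][:3,3]
    return c+d*((z-c[2])/d[:,2])[:,None]
def w2pix(p,P):
    P=np.atleast_2d(P); Tc=np.linalg.inv(p["pose"]); r=cv2.Rodrigues(Tc[:3,:3])[0]
    return cv2.projectPoints(P.astype(float),r,Tc[:3,3],np.array(p["intrinsics"]),np.array([p["k1"],0,0,0,0.]))[0].reshape(-1,2)
E
python3 - <<'E'
from h import *
p=shot("wrist"); print(np.round(p["hand_eye"],3),p["intrinsics"],p["k1"])
to([0.46,0.32,0.25])
E
```

```text
[[-0.001 -0.965 -0.261  0.066]
 [ 1.    -0.001 -0.001  0.001]
 [ 0.001 -0.261  0.965 -0.182]
 [ 0.     0.     0.     1.   ]] [[290.60858955   0.         258.07909101]
 [  0.         290.60858955 192.83443231]
 [  0.           0.           1.        ]] -0.015897041217631164
delta [-1.871 -1.289 -0.289] turn 0 tool y yaw deg 76.7
```

Call:
apply_moves(deltas=[[0,[-0.2,-0.14,0],0],[0,[-0.4,-0.28,0],0],[0,[-0.6,-0.42,0],0],[0,[-0.8,-0.56,0],0],[0,[-0.95,-0.66,0.05],0],[0,[-0.95,-0.66,0.05],0]])

```text
t: 2.15
eef_pos: [0.3147, 0.4791, 0.1815]
tool_rot: [0.001, 0.12, 0.993, -0.002]
contact_force: [-0.1, -0.2, 0.2]
gripper_width: 0.999
grasp_force: 0.0
```

Call:
apply_moves(deltas=[[0,[-0.2,-0.14,0],0],[0,[-0.4,-0.28,0],0],[0,[-0.6,-0.42,0],0],[0,[-0.8,-0.56,0.1],0],[0,[-0.9,-0.65,0.1],0],[0,[-0.9,-0.65,0.1],0],[0,[-0.9,-0.65,0.1],0],[0,[-0.9,-0.65,0.1],0]])

```text
t: 2.95
eef_pos: [0.4541, 0.3188, 0.1624]
tool_rot: [-0.0, 0.114, 0.993, 0.001]
contact_force: [-0.6, 1.0, 0.3]
gripper_width: 0.999
grasp_force: 0.0
```

```bash
python3 - <<'E'
from h import *
p=shot("wrist"); cv2.imwrite("pics/w1.png",cv2.resize(p["color"][:,:,::-1],(800,600),interpolation=cv2.INTER_CUBIC))
import pickle; pickle.dump(p,open("w1.pkl","wb"))
print(T().round(3),[ (np.round(d["point"],3),d["confidence"]) for d in bot.look_for(p,"module")+bot.look_for(p,"terminals")],bot.get_obs()["t"])
E
```

```text
[[-0.974  0.227 -0.     0.454]
 [ 0.227  0.974  0.001  0.319]
 [ 0.     0.001 -1.     0.162]
 [ 0.     0.     0.     1.   ]] [(array([0.495, 0.291, 0.063]), 0.98), (array([0.569, 0.2  , 0.054]), 0.58), (array([0.57 , 0.199, 0.054]), 0.75), (array([0.498, 0.293, 0.065]), 0.72)] 3.1
```

View pics/w1.png

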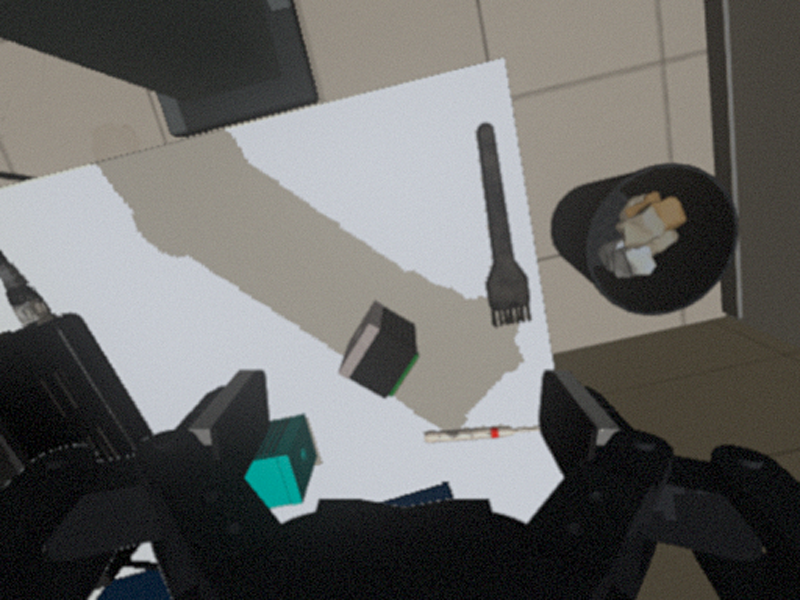

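```bash
python3 - <<'E'
import cv2
a=cv2.imread("pics/w1.png")
# native crop enlarged
import pickle; p=pickle.load(open("w1.pkl","rb")); c=p["color"][185:265,205:285,::-1]
cv2.imwrite("pics/w1c.png",cv2.resize(c,(560,560),interpolation=cv2.INTER_CUBIC))
E
```

```text
(no output)
```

View pics/w1c.png

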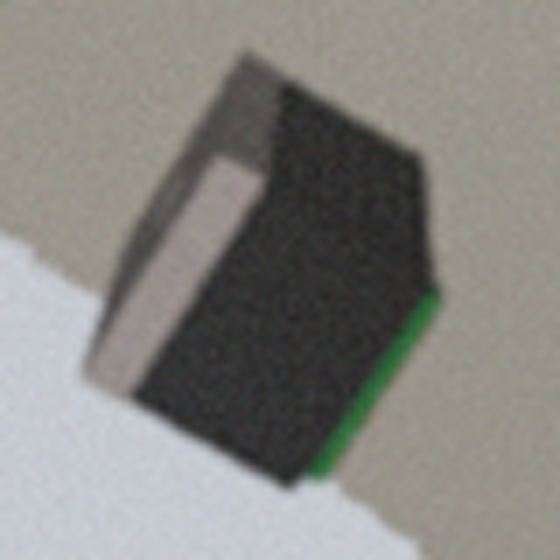

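```bash
python3 - <<'E'
from h import *; import pickle
p=pickle.load(open("w1.pkl","rb"))
Q=np.array([[85,375],[290,488],[425,275],[215,155]]); uv=(Q+.5)/7-.5+[205,185]
W=pix2w(p,uv,0.06); print(W.round(4))
for i in range(4): d=W[(i+1)%4]-W[i]; print(np.linalg.norm(d).round(4),np.degrees(np.arctan2(d[1],d[0])).round(1))
B=np.array([[105,300],[245,50],[415,150]]); W2=pix2w(p,(B+.5)/7-.5+[205,185],0); print(W2.round(4), np.linalg.norm(W2[1:]-W2[:-1],axis=1))
print(W.mean(0))
E
```

```text
[[0.5028 0.2631 0.06  ]
 [0.5282 0.2888 0.06  ]
 [0.4988 0.3168 0.06  ]
 [0.4734 0.2909 0.06  ]]
0.0361 45.4
0.0406 136.3
0.0362 -134.5
0.0405 -43.5
[[0.5133 0.2554 0.    ]
 [0.4736 0.2917 0.    ]
 [0.4983 0.3166 0.    ]] [0.05375089 0.03511287]
[0.50079982 0.28989712 0.06      ]
```

```bash
python3 - <<'E'
from h import *
to([0.4944,0.2835,0.046],np.radians(136))
E
```

```text
delta [-0.236 -0.125  0.582] turn -0.1642 tool y yaw deg 76.9
```

Call:
apply_moves(deltas=[[0,[-0.1,-0.05,0.1],-0.02],[0,[-0.2,-0.1,0.2],-0.05],[0,[-0.236,-0.125,0.25],-0.07],[0,[-0.236,-0.125,0.25],-0.1],[0,[-0.236,-0.125,0.25],-0.12],[0,[-0.236,-0.125,0.25],-0.142],[0,[-0.236,-0.125,0.25],-0.164],[0,[-0.236,-0.125,0.25],-0.164],[0,[-0.236,-0.125,0.35],-0.164],[0,[-0.236,-0.125,0.48],-0.164],[0,[-0.236,-0.125,0.58],-0.164],[0,[-0.236,-0.125,0.58],-0.164]])

```text
t: 4.3
eef_pos: [0.493, 0.2811, 0.0438]
tool_rot: [-0.002, -0.388, 0.922, -0.0]
contact_force: [0.5, -0.3, 1.0]
gripper_width: 0.996
grasp_force: 0.0
```

```bash
python3 - <<'E'
from h import *
to([0.4944,0.2835,0.046],np.radians(136))
p=shot("wrist"); import pickle; pickle.dump(p,open("w2.pkl","wb"))
cv2.imwrite("pics/w2.png",cv2.resize(p["color"][:,:,::-1],(800,600),interpolation=cv2.INTER_CUBIC))
E
```

```text
delta [-0.014  0.003 -0.011] turn -0.0011 tool y yaw deg 135.6
```

View pics/w2.png

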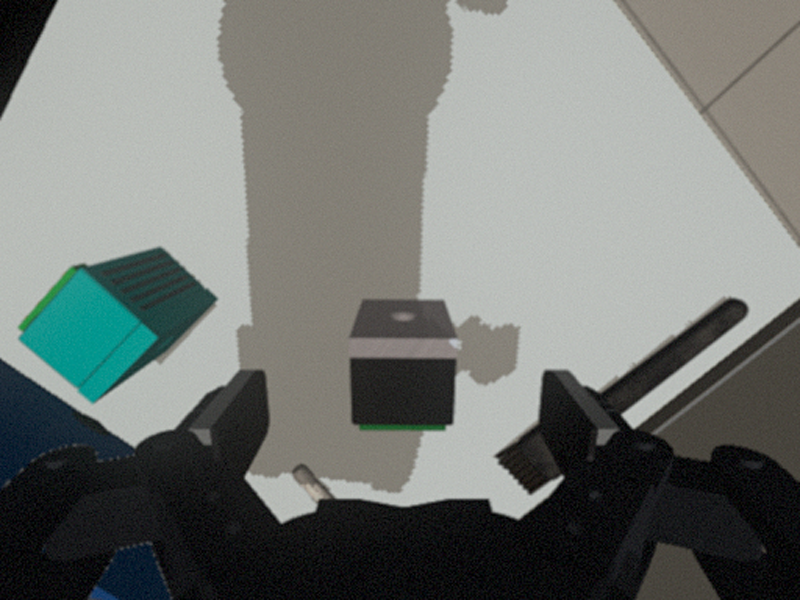

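Call:
apply_moves(deltas=[[0.3,[-0.01,0,-0.01],0],[1,[-0.01,0,-0.01],0],[1,[-0.01,0,-0.01],0],[1,[-0.01,0,-0.01],0],[1,[-0.01,0,-0.01],0],[1,[-0.01,0,-0.01],0]], squeeze=20)

```text
t: 4.95
eef_pos: [0.4966, 0.2832, 0.0483]
tool_rot: [0.0, -0.389, 0.921, 0.0]
contact_force: [0.5, 0.2, -0.5]
gripper_width: 0.004
grasp_force: 0.0
```

Call:
apply_moves(deltas=[[1,[0,0,0.005],0],[1,[0.005,0,0.01],0],[1,[0.01,0,0.01],0]])

```text
t: 5.25
eef_pos: [0.4949, 0.2816, 0.0459]
tool_rot: [-0.0, -0.389, 0.921, -0.0]
contact_force: [0.5, 0.3, 0.4]
gripper_width: -0.001
grasp_force: 0.0
```

```bash
python3 - <<'E'
from h import *
p=shot("wrist"); 
cv2.imwrite("pics/w3.png",p["color"][:,:,::-1])
print(T().round(4))
E
```

```text
[[-6.977e-01 -7.163e-01 -5.000e-04  4.948e-01]
 [-7.163e-01  6.977e-01 -4.000e-04  2.815e-01]
 [ 6.000e-04  1.000e-04 -1.000e+00  4.600e-02]
 [ 0.000e+00  0.000e+00  0.000e+00  1.000e+00]]
```

View pics/w3.png

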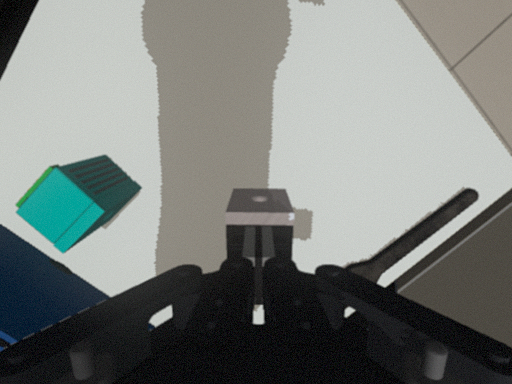

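```bash
python3 - <<'E'
from h import *; import pickle
p2=pickle.load(open("w2.pkl","rb")); c2=p2["color"].astype(int); 
o=bot.get_obs(); print({k:np.round(o[k],3) for k in ["t","gripper_width","grasp_force","contact_force","eef_pos"]})
p3=shot("wrist"); c3=p3["color"].astype(int)
for c in (c2,c3):
    print("col232",c[180:290:3,232].mean(1).astype(int).tolist())
    print("col284",c[180:290:3,286].mean(1).astype(int).tolist())
    print("row240",c[240,210:310:3].mean(1).astype(int).tolist()); print("row258",c[258,210:310:3].mean(1).astype(int).tolist())
u=np.radians(45.4); zz=np.array([np.cos(u),np.sin(u),0]); yy=np.array([-zz[1],zz[0],0]); c=np.array([.5008,.2899,0])
P=[c+a*zz+b*yy+[0,0,h] for h in (0.06,0) for a,b in ((-.019,-.021),(-.019,.021),(.019,.021),(.019,-.021))]
print(w2pix(p2,P).round(0).tolist()); print(w2pix(p3,P).round(0).tolist())
cv2.imwrite("pics/w3c.png",cv2.resize(p3["color"][170:310,180:340,::-1],(800,700),interpolation=cv2.INTER_CUBIC)[:600])
E
```

```text
{'t': np.float64(5.3), 'gripper_width': np.float64(-0.002), 'grasp_force': np.float64(0.0), 'contact_force': array([-1.009,  0.567, -1.001]), 'eef_pos': array([0.495, 0.281, 0.046])}
col232 [123, 121, 124, 124, 86, 68, 68, 72, 69, 70, 71, 70, 108, 137, 132, 130, 103, 33, 34, 29, 42, 35, 31, 30, 36, 38, 31, 29, 31, 39, 30, 58, 118, 125, 122, 123, 126]
col284 [182, 180, 181, 185, 185, 181, 137, 93, 83, 85, 83, 76, 94, 133, 133, 132, 130, 39, 37, 40, 39, 42, 35, 44, 41, 33, 33, 38, 30, 34, 29, 181, 187, 188, 187, 184, 184]
row240 [126, 126, 125, 124, 118, 43, 36, 38, 31, 27, 35, 34, 28, 32, 34, 33, 32, 36, 32, 32, 31, 35, 35, 36, 36, 35, 36, 110, 187, 189, 153, 121, 128, 125]
row258 [121, 125, 123, 124, 125, 49, 32, 32, 26, 31, 26, 37, 28, 34, 29, 25, 32, 32, 29, 28, 40, 36, 35, 38, 35, 37, 26, 151, 188, 188, 185, 185, 188, 188]
col232 [133, 138, 135, 131, 110, 78, 70, 81, 76, 82, 75, 138, 143, 138, 141, 66, 44, 34, 40, 35, 38, 37, 36, 30, 33, 27, 24, 31, 30, 32, 20, 27, 29, 19, 26, 18, 19]
col284 [198, 200, 203, 186, 137, 95, 89, 91, 93, 92, 78, 129, 147, 145, 144, 99, 43, 43, 39, 37, 43, 40, 34, 36, 34, 27, 34, 34, 27, 17, 35, 24, 27, 30, 25, 3, 27]
row240 [134, 135, 135, 134, 137, 122, 30, 36, 32, 27, 33, 43, 59, 64, 63, 42, 26, 34, 60, 70, 63, 42, 36, 36, 38, 40, 41, 55, 200, 203, 188, 174, 186, 201]
row258 [136, 131, 135, 137, 134, 121, 34, 21, 32, 29, 29, 26, 50, 100, 117, 54, 38, 46, 111, 97, 50, 27, 33, 25, 23, 25, 29, 97, 204, 198, 198, 202, 201, 201]
[[223.0, 214.0], [293.0, 214.0], [291.0, 271.0], [225.0, 270.0], [232.0, 190.0], [284.0, 190.0], [283.0, 234.0], [233.0, 234.0]]
[[225.0, 210.0], [294.0, 211.0], [292.0, 267.0], [227.0, 266.0], [233.0, 187.0], [285.0, 187.0], [284.0, 231.0], [234.0, 231.0]]
```

View pics/w3c.png

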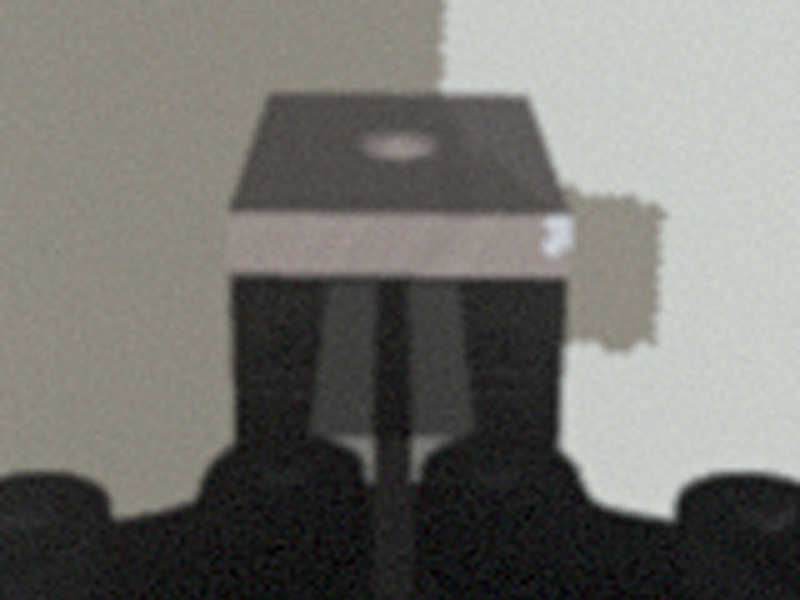

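Call:
apply_moves(deltas=[[1,[0,0,0.01],0],[1,[0,0,0.01],0]])

```text
t: 5.55
eef_pos: [0.495, 0.2817, 0.0439]
tool_rot: [-0.0, -0.389, 0.921, -0.0]
contact_force: [0.1, -0.4, -0.5]
gripper_width: -0.001
grasp_force: 0.0
```

Call:
apply_moves(deltas=[[1,[0,0,0.01],0],[1,[0,0,0.01],0]])

```text
t: 5.75
eef_pos: [0.495, 0.2817, 0.0419]
tool_rot: [-0.0, -0.389, 0.921, -0.0]
contact_force: [-0.4, 0.0, -0.7]
gripper_width: 0.001
grasp_force: 0.0
```

```bash
python3 - <<'E'
from h import *
p=shot("wrist"); c=p["color"].astype(int).mean(2).astype(int); print(T()[:3,3].round(4))
for x in (232,250,258,268,284): print(x,c[196:268:2,x].tolist())
cv2.imwrite("pics/w4.png",p["color"][:,:,::-1])
E
```

```text
[0.4951 0.2818 0.042 ]
232 [72, 72, 77, 74, 79, 80, 79, 81, 72, 125, 138, 142, 140, 143, 141, 107, 37, 33, 35, 43, 40, 36, 26, 28, 35, 30, 39, 30, 33, 33, 24, 29, 32, 15, 34, 29]
250 [81, 79, 80, 77, 75, 76, 74, 76, 71, 116, 145, 146, 144, 144, 141, 101, 64, 61, 68, 64, 63, 62, 58, 57, 59, 57, 55, 57, 56, 61, 66, 103, 52, 16, 22, 20]
258 [78, 112, 142, 131, 79, 76, 78, 74, 77, 118, 146, 142, 138, 144, 145, 96, 37, 36, 35, 37, 37, 29, 27, 26, 22, 30, 29, 28, 23, 28, 31, 41, 40, 35, 38, 29]
268 [79, 81, 82, 80, 76, 81, 80, 78, 74, 102, 145, 142, 138, 142, 147, 103, 61, 69, 63, 66, 62, 59, 63, 61, 63, 64, 62, 56, 62, 60, 64, 79, 30, 22, 30, 24]
284 [93, 88, 90, 89, 91, 87, 77, 81, 78, 108, 146, 147, 143, 145, 144, 138, 52, 46, 35, 39, 40, 37, 35, 38, 39, 39, 43, 27, 32, 28, 22, 28, 33, 35, 31, 31]
```

Call:
apply_moves(deltas=[[1,[0,0,0.04],0],[1,[0,0,0.08],0],[1,[0,0,0.08],0]])

```text
t: 6.1
eef_pos: [0.4941, 0.2811, 0.0246]
tool_rot: [-0.001, -0.389, 0.921, -0.0]
contact_force: [-0.9, -0.2, -0.6]
gripper_width: -0.003
grasp_force: 0.0
```

```bash
python3 - <<'E'
from h import *
p=shot("wrist"); c=p["color"].astype(int).mean(2).astype(int); print(T()[:3,3].round(4))
for x in (232,250,258,268,284): print(x,c[196:268:2,x].tolist())
cv2.imwrite("pics/w5.png",p["color"][:,:,::-1])
E
```

```text
[0.4945 0.2814 0.0252]
232 [108, 73, 74, 68, 76, 77, 74, 74, 75, 74, 74, 70, 70, 72, 67, 110, 138, 134, 134, 137, 136, 93, 36, 22, 35, 27, 33, 30, 21, 32, 26, 19, 36, 29, 32, 22]
250 [116, 74, 80, 75, 77, 76, 86, 81, 72, 76, 75, 66, 74, 71, 77, 61, 59, 61, 60, 56, 58, 59, 63, 57, 51, 58, 60, 60, 64, 56, 64, 105, 56, 8, 20, 26]
258 [112, 77, 78, 78, 71, 100, 133, 139, 117, 70, 73, 72, 75, 72, 75, 53, 29, 29, 24, 32, 35, 26, 27, 25, 25, 21, 25, 25, 20, 29, 25, 26, 37, 34, 38, 34]
268 [116, 80, 78, 80, 78, 80, 82, 79, 75, 76, 72, 71, 74, 72, 73, 67, 64, 56, 55, 57, 67, 59, 59, 62, 55, 60, 59, 60, 55, 57, 65, 79, 29, 14, 15, 14]
284 [179, 95, 90, 86, 86, 89, 91, 83, 77, 78, 76, 77, 74, 76, 79, 93, 142, 136, 143, 145, 134, 86, 27, 33, 38, 38, 33, 30, 29, 30, 33, 24, 25, 28, 23, 27]
```

Call:
apply_moves(deltas=[[1,[0,0,0.015],0],[1,[0,0,0.015],0]])

```text
t: 6.35
eef_pos: [0.4951, 0.2817, 0.0229]
tool_rot: [-0.0, -0.389, 0.921, -0.0]
contact_force: [-0.2, 0.5, -0.1]
gripper_width: -0.001
grasp_force: 0.0
```

Call:
apply_moves(deltas=[[1,[0,0,0.01],0],[1,[0,0,0.01],0]])

```text
t: 6.55
eef_pos: [0.4952, 0.2819, 0.0212]
tool_rot: [0.0, -0.389, 0.921, 0.0]
contact_force: [0.5, 0.2, 0.5]
gripper_width: 0.001
grasp_force: 0.0
```

Call:
apply_moves(deltas=[[1,[0,0,0.01],0],[1,[0,0,0.01],0]])

```text
t: 6.75
eef_pos: [0.4954, 0.2819, 0.021]
tool_rot: [0.0, -0.389, 0.921, 0.0]
contact_force: [-4.9, -2.2, 16.9]
gripper_width: -0.0
grasp_force: 8.3
```

Call:
apply_moves(deltas=[[0,[0,0,-0.05],0],[0,[0,0,-0.05],0],[0,[0,0,-0.05],0],[0,[0,0,-0.05],0],[0,[0,0,0.01],0],[0,[0,0,0.065],0],[0,[0,0,0.065],0]])

```text
t: 7.45
eef_pos: [0.4935, 0.2807, 0.0037]
tool_rot: [-0.002, -0.389, 0.921, -0.0]
contact_force: [-0.5, -0.1, 0.5]
gripper_width: 0.999
grasp_force: 0.0
```

Call:
apply_moves(deltas=[[1,[0,0,0],0],[1,[0,0,0],0],[1,[0,0,0],0],[1,[0,0,0],0],[1,[0,0,0],0]], squeeze=20)

```text
t: 7.95
eef_pos: [0.4954, 0.282, 0.0066]
tool_rot: [0.0, -0.389, 0.921, 0.0]
contact_force: [-1.4, -0.2, 2.6]
gripper_width: 0.485
grasp_force: 23.2
```

Call:
apply_moves(deltas=[[1,[0.01,0,0.005],0],[1,[0.02,0,0.005],0],[1,[0.03,0,0.005],0],[1,[0.04,0,0.005],0],[1,[0.05,0,0.005],0]])

```text
t: 8.45
eef_pos: [0.4902, 0.2766, 0.0066]
tool_rot: [0.003, -0.389, 0.921, 0.001]
contact_force: [3.7, 2.6, 3.6]
gripper_width: 0.485
grasp_force: 23.2
```

```bash
python3 - <<'E'
from h import *
p=shot("wrist"); c=p["color"].astype(int).mean(2).astype(int); print(T()[:3,3].round(4))
for x in (258,): print(x,c[150:268:2,x].tolist())
s=shot("side"); q=shot("wrist")
a=q["color"][140:300,150:370,::-1]; b=s["color"][150:210,160:240,::-1]
im=np.hstack([cv2.resize(a,(440,320),interpolation=2),cv2.resize(b,(360,320),interpolation=2)])
cv2.imwrite("pics/w6.png",im)
E
```

```text
[0.4898 0.2763 0.0065]
258 [140, 141, 136, 139, 137, 135, 140, 136, 137, 137, 137, 141, 137, 141, 138, 137, 138, 136, 140, 138, 137, 140, 136, 136, 135, 133, 107, 75, 80, 78, 79, 84, 119, 145, 145, 139, 76, 77, 81, 76, 77, 73, 76, 71, 128, 140, 140, 141, 141, 142, 143, 137, 51, 37, 24, 21, 23, 35, 26]
```

```bash
cat >> h.py <<'E'
from scipy.optimize import least_squares
def tilt(p,rb,rt,zc=0.0):
    "tilt & corner pos (along tool x) from image rows of base face bottom/top edges at centre column"
    M=p["pose"]@np.linalg.inv(np.array(p["hand_eye"])); d=M[:3,0]; o=M[:3,3]
    def f(v):
        C=o+d*v[0]; C[2]=zc
        Tp=C+0.06*(d*np.sin(v[1])+np.array([0,0,np.cos(v[1])]))
        return w2pix(p,[C,Tp])[:,1]-[rb,rt]
    s=least_squares(f,[0.005,0.1]); return s.x[0]*1000,np.degrees(s.x[1])
E
python3 - <<'E'
from h import *
p=shot("wrist"); c=p["color"].astype(int).mean(2).astype(int); print(T()[:3,3].round(4), bot.get_obs()["contact_force"].round(1))
print(c[190:262,240].tolist())
print(tilt(p,202.,237.), tilt(p,201,238))
import pickle
p=pickle.load(open("w2.pkl","rb")); print(tilt(p,192,217))
E
```

```text
[0.4899 0.2764 0.0065] [1.1 3.  7.2]
[140, 139, 137, 135, 139, 136, 138, 133, 138, 136, 134, 125, 98, 80, 75, 79, 76, 74, 81, 74, 81, 80, 75, 77, 70, 80, 81, 79, 78, 77, 78, 74, 76, 77, 75, 79, 78, 75, 75, 76, 79, 71, 80, 83, 76, 75, 75, 86, 125, 143, 147, 144, 141, 140, 141, 139, 143, 144, 135, 144, 143, 143, 140, 101, 51, 28, 32, 30, 33, 31, 35, 27]
(np.float64(8.027694709334249), np.float64(0.9347360185300735)) (np.float64(8.737220528398586), np.float64(-0.2331731434047099))
(np.float64(5.373633794510342), np.float64(0.013838754939847181))
```

Call:
apply_moves(deltas=[[1,[0,0,0.008],0],[1,[0.005,0,0.012],0],[1,[0.015,0,0.012],0],[1,[0.025,0,0.012],0],[1,[0.035,0,0.012],0]])

```text
t: 9.15
eef_pos: [0.488, 0.2746, 0.0064]
tool_rot: [0.006, -0.389, 0.921, 0.002]
contact_force: [3.2, 5.1, 15.2]
gripper_width: 0.484
grasp_force: 24.9
```

```bash
cat >> h.py <<'E'
def look():
    p=shot("wrist"); c=p["color"].astype(int).mean(2); o=bot.get_obs()
    g=np.abs(np.diff(cv2.GaussianBlur(c[150:275,238:243].mean(1).reshape(-1,1).astype(np.float32),(1,5),0).ravel()))
    pk=[(150.5+i,round(float(g[i]),1)) for i in range(1,len(g)-1) if g[i]>8 and g[i]>=g[i-1] and g[i]>g[i+1]]
    print(o["t"],o["eef_pos"].round(4),o["contact_force"].round(1),pk)
    return p,[a for a,_ in pk]
E
python3 - <<'E'
from h import *
p,k=look()
if len(k)>1: print(tilt(p,k[0],k[1]))
E
```

```text
9.2 [0.4877 0.2743 0.0062] [ 1.8  5.3 15.7] [(205.5, 18.5), (238.5, 21.4), (254.5, 34.6)]
(np.float64(5.552146073224222), np.float64(3.0282331946814267))
```

Call:
apply_moves(deltas=[[1,[0.0275,0,0],0],[1,[0.051,0,0],0],[1,[0.0745,0,0.003],0],[1,[0.098,0,0.008],0],[1,[0.12,0,0.015],0]])

```text
t: 9.7
eef_pos: [0.4682, 0.2542, 0.001]
tool_rot: [0.002, -0.389, 0.921, 0.001]
contact_force: [2.0, 2.5, 4.3]
gripper_width: 0.482
grasp_force: 24.4
```

```bash
python3 - <<'E'
from h import *
p,k=look()
if len(k)>1: print(tilt(p,k[0],k[1]))
E
```

```text
9.75 [0.4673 0.2532 0.0005] [0.1 2.2 4.2] [(259.5, 33.1)]
```

```bash
python3 - <<'E'
from h import *
p=shot("wrist"); c=p["color"].astype(int).mean(2).astype(int)
print(c[180:300:2,240].tolist()); print(c[180:300:2,258].tolist()); print(c[180:300:2,276].tolist())
cv2.imwrite("pics/w7.png",cv2.resize(p["color"][:,:,::-1],(768,576)))
E
```

```text
[138, 139, 139, 139, 143, 138, 137, 143, 138, 139, 139, 135, 138, 140, 136, 139, 136, 135, 134, 133, 138, 138, 135, 138, 138, 137, 138, 137, 135, 138, 133, 136, 136, 136, 134, 130, 132, 134, 140, 133, 53, 26, 31, 28, 26, 29, 29, 34, 18, 31, 23, 31, 23, 23, 24, 27, 20, 20, 30, 24]
[136, 138, 137, 141, 138, 138, 139, 138, 137, 139, 139, 137, 139, 138, 137, 139, 139, 136, 138, 138, 137, 138, 136, 138, 137, 136, 136, 137, 137, 135, 132, 137, 133, 136, 132, 134, 138, 136, 137, 134, 54, 30, 35, 33, 36, 33, 37, 32, 30, 29, 27, 26, 32, 26, 26, 24, 28, 28, 22, 25]
[203, 201, 205, 198, 204, 199, 201, 205, 201, 203, 204, 206, 203, 208, 181, 137, 138, 141, 138, 138, 139, 137, 139, 136, 138, 135, 139, 144, 134, 134, 137, 133, 139, 137, 140, 135, 140, 136, 135, 133, 54, 30, 24, 32, 29, 31, 23, 28, 32, 27, 22, 25, 29, 22, 33, 25, 21, 20, 25, 18]
```

View pics/w7.png

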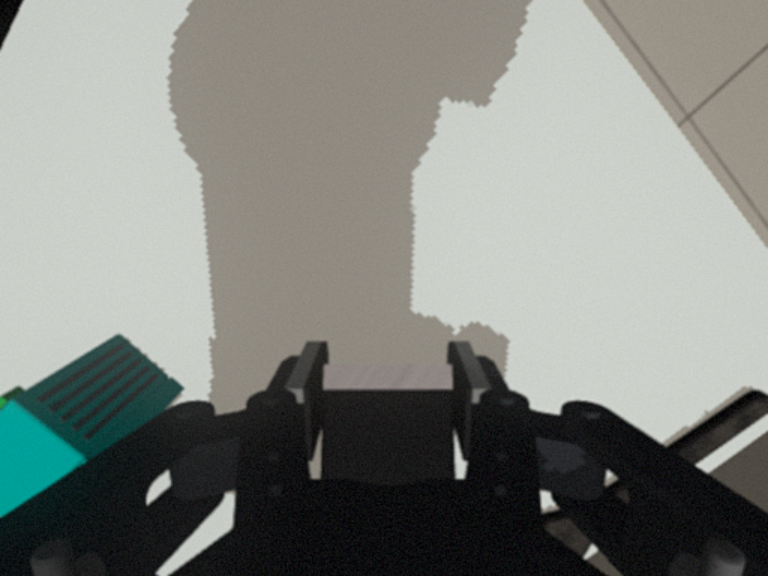

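Call:
apply_moves(deltas=[[1,[0.025,0,0.014],0],[1,[0.048,0,0.03],0],[1,[0.07,0,0.048],0],[1,[0.089,0,0.07],0],[1,[0.106,0,0.092],0],[1,[0.12,0,0.116],0],[1,[0.12,0,0.116],0]])

```text
t: 10.5
eef_pos: [0.4484, 0.2338, -0.0237]
tool_rot: [-0.001, -0.389, 0.921, -0.0]
contact_force: [-2.5, -1.7, 6.8]
gripper_width: 0.484
grasp_force: 32.1
```

```bash
python3 - <<'E'
from h import *
p,k=look(); c=p["color"].astype(int).mean(2).astype(int)
print(c[200:310:2,258].tolist()); 
for r in (235,240,245,250,255): print(r,c[r,205:315:2].tolist())
cv2.imwrite("pics/w8.png",cv2.resize(p["color"][:,:,::-1],(768,576)))
s=shot("side"); cv2.imwrite("pics/s8.png",s["color"][:,:,::-1])
E
```

```text
10.55 [ 0.4485  0.2339 -0.0237] [-2.9 -2.7  5.6] [(247.5, 10.0), (262.5, 29.3)]
[144, 141, 146, 143, 145, 147, 144, 144, 144, 141, 141, 146, 140, 145, 144, 140, 140, 141, 139, 144, 139, 142, 140, 138, 111, 109, 106, 111, 108, 109, 114, 80, 21, 33, 23, 28, 30, 26, 11, 12, 20, 21, 18, 8, 9, 10, 10, 21, 19, 10, 7, 3, 10, 4, 14]
235 [69, 64, 64, 52, 38, 40, 43, 122, 145, 142, 141, 138, 141, 139, 141, 138, 140, 140, 141, 143, 142, 140, 141, 140, 140, 144, 145, 145, 145, 142, 145, 144, 141, 141, 140, 145, 143, 140, 146, 148, 144, 141, 140, 147, 143, 144, 125, 50, 41, 41, 51, 75, 80, 79, 78]
240 [69, 65, 53, 30, 41, 38, 38, 112, 143, 139, 140, 142, 143, 146, 139, 142, 140, 139, 144, 143, 139, 139, 142, 139, 139, 145, 146, 137, 141, 139, 139, 141, 139, 143, 140, 146, 143, 143, 141, 145, 138, 144, 138, 139, 144, 143, 117, 47, 42, 42, 36, 53, 79, 73, 74]
245 [66, 44, 34, 28, 35, 31, 34, 105, 146, 138, 141, 139, 140, 141, 135, 142, 143, 139, 139, 143, 142, 140, 140, 144, 143, 142, 138, 143, 144, 142, 141, 141, 144, 140, 141, 139, 144, 141, 141, 145, 145, 147, 146, 143, 144, 142, 116, 31, 39, 40, 35, 37, 48, 72, 73]
250 [48, 36, 34, 35, 26, 52, 109, 103, 107, 108, 111, 107, 108, 111, 107, 104, 109, 103, 105, 101, 108, 115, 109, 107, 105, 104, 108, 105, 108, 107, 106, 106, 105, 99, 106, 106, 107, 113, 111, 103, 104, 110, 108, 108, 106, 107, 107, 109, 61, 27, 33, 34, 30, 50, 57]
255 [31, 28, 25, 27, 29, 80, 106, 108, 102, 106, 107, 103, 107, 102, 108, 108, 111, 106, 105, 103, 102, 107, 104, 110, 109, 107, 100, 109, 107, 110, 104, 103, 108, 108, 110, 108, 110, 107, 105, 104, 109, 111, 103, 107, 107, 109, 106, 115, 86, 30, 26, 32, 30, 17, 47]
```

```bash
python3 - <<'E'
from h import *; import pickle
p=shot("top"); pickle.dump(p,open("top1.pkl","wb"))
im=p["color"]; c0=w2pix(p,[.532,-.342,.02])[0]; print(c0)
x,y=c0.astype(int); r=im[y-40:y+40,x-45:x+45]
cv2.imwrite("pics/fx.png",cv2.resize(r[:,:,::-1],(810,720),interpolation=2)[60:660,5:805])
g=r.astype(int).mean(2); m=((g<205)).astype(np.uint8)
n,l,s,_=cv2.connectedComponentsWithStats(m); i=1+s[1:,4].argmax(); print(s[i]); 
print(g[8,::4].astype(int),g[40,::4].astype(int))
pts=np.argwhere(l==i)[:,::-1]+[x-45,y-40]
rect=cv2.minAreaRect(pts.astype(np.float32)); b=cv2.boxPoints(rect); W=pix2w(p,b,.02); print(b.round(1).tolist(),W.round(4).tolist(),W.mean(0))
for k in range(4): d=W[(k+1)%4]-W[k]; print(np.linalg.norm(d).round(4),np.degrees(np.arctan2(d[1],d[0])).round(1))
E
```

```text
[333.49086756 209.80048239]
[ 50  24  29  33 377]
[238 238 238 238 238 238 238 238 238 237 238 238 238 238 238 238 238 238
 238 237 238 237 238] [238 238 238 238 238 238 236 146 132 120 196 132 198 122  59 159 104 112
 159 168 237 210 215]
[[327.0, 217.89999389648438], [341.1000061035156, 192.0], [366.70001220703125, 205.89999389648438], [352.5, 231.8000030517578]] [[0.505, -0.3187, 0.02], [0.5925, -0.3707, 0.02], [0.5427, -0.4556, 0.02], [0.4559, -0.4031, 0.02]] [ 0.52402789 -0.38701635  0.02      ]
0.1017 -30.7
0.0984 -120.4
0.1014 148.8
0.0976 59.8
```

View pics/fx.png

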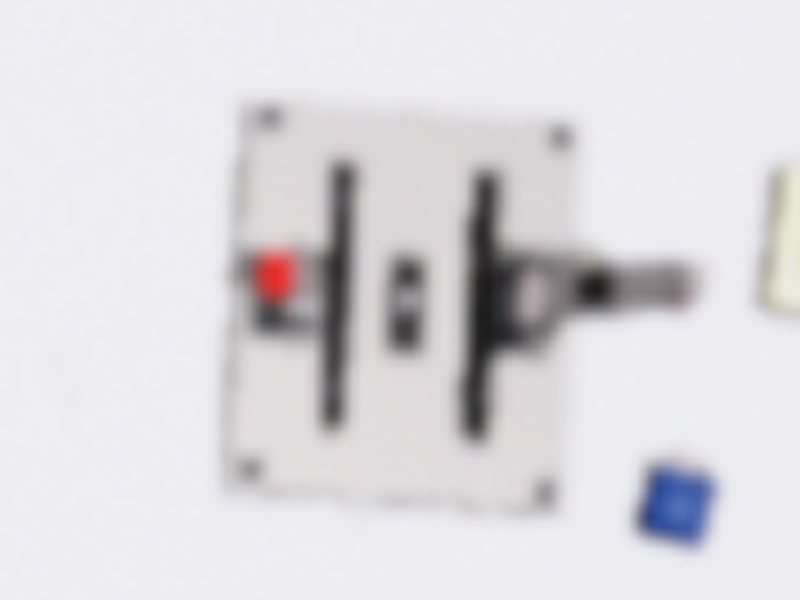

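```bash
python3 - <<'E'
from h import *; import pickle
p=pickle.load(open("top1.pkl","rb"))
f=lambda q:(np.array(q,float)+[5.5,60.5])/9-.5+[288,169]
C=pix2w(p,f([(245,103),(576,130),(550,512),(228,490)]),.02); print(C.round(4),C.mean(0))
for k in range(4): d=C[(k+1)%4]-C[k]; print(np.linalg.norm(d).round(4),np.degrees(np.arctan2(d[1],d[0])).round(1))
R=pix2w(p,f([(343,162),(330,428),(487,172),(473,438)]),.04); print(R.round(4),R.mean(0)); print(np.degrees(np.arctan2(*(R[0]-R[1])[[1,0]])),np.degrees(np.arctan2(*(R[2]-R[3])[[1,0]])),np.linalg.norm(R[0]-R[1]),np.linalg.norm(R[0]-R[2]))
print(pix2w(p,f([(405,255),(405,350),(406,300)]),.022))
H=pix2w(p,f([(270,118),(562,138),(545,493),(250,470)]),.02); print(H.mean(0))
E
```

```text
[[ 0.6127 -0.2836  0.02  ]
 [ 0.5996 -0.4087  0.02  ]
 [ 0.4553 -0.3918  0.02  ]
 [ 0.4663 -0.2715  0.02  ]] [ 0.53345352 -0.33889426  0.02      ]
0.1259 -96.0
0.1453 173.3
0.1208 84.8
0.1469 -4.7
[[ 0.5863 -0.3168  0.04  ]
 [ 0.487  -0.3078  0.04  ]
 [ 0.5814 -0.3705  0.04  ]
 [ 0.4821 -0.3607  0.04  ]] [ 0.53419281 -0.33897926  0.04      ]
-5.173341444503918 -5.659712213210954 0.09976808295814749 0.05393492608669439
[[ 0.553082   -0.34133324  0.022     ]
 [ 0.51716847 -0.33975204  0.022     ]
 [ 0.53603403 -0.34095711  0.022     ]]
[ 0.53483868 -0.3415804   0.02      ]
```

Call:
apply_moves(deltas=[[1,[0,0,-0.05],0],[1,[0,0,-0.2],0],[1,[0,0,-0.4],0.02],[1,[0,0,-0.6],0.04],[1,[0,0,-0.8],0.06],[1,[0,0,-1],0.08],[1,[0,0,-1],0.1],[1,[0,0,-1],0.12],[1,[0,0,-1],0.142],[1,[0,0,-1],0.142]])

```text
t: 11.65
eef_pos: [0.4491, 0.2348, 0.1766]
tool_rot: [-0.0, 0.047, 0.999, -0.0]
contact_force: [0.5, -1.1, -1.8]
gripper_width: 0.489
grasp_force: 31.0
```

```bash
python3 - <<'E'
from h import *
to([.4526,-.279,.27],np.radians(84.6)); p,k=look()
print(bot.get_obs()["gripper_width"],bot.get_obs()["q"].round(2))
c=p["color"].astype(int).mean(2).astype(int); print(c[225:300:2,258].tolist())
for r in (250,255): print(c[r,205:315:2].tolist())
E
```

```text
delta [-0.26  -2.556 -0.465] turn -0.0001 tool y yaw deg 84.6
11.7 [0.4492 0.2349 0.1766] [-0.3 -0.  -2.3] [(247.5, 29.4), (262.5, 31.8)]
0.4882835095892177 [-0.72  0.22  0.13  1.98 -0.04  0.95  0.91]
[165, 166, 164, 165, 162, 169, 165, 166, 167, 161, 168, 146, 120, 124, 121, 124, 121, 119, 134, 42, 27, 33, 28, 29, 28, 29, 25, 24, 25, 12, 28, 16, 15, 20, 21, 17, 27, 9]
[67, 45, 50, 46, 50, 68, 124, 122, 123, 122, 120, 122, 121, 125, 126, 129, 123, 122, 123, 123, 125, 125, 123, 115, 123, 120, 120, 123, 122, 124, 121, 122, 114, 123, 121, 124, 123, 125, 126, 124, 121, 125, 124, 126, 124, 117, 120, 122, 72, 39, 42, 37, 40, 50, 78]
[43, 42, 48, 44, 44, 93, 122, 127, 123, 118, 123, 125, 127, 125, 128, 126, 120, 122, 123, 126, 126, 124, 121, 125, 119, 122, 120, 124, 126, 120, 120, 115, 121, 124, 126, 125, 127, 120, 122, 128, 123, 124, 125, 122, 121, 122, 124, 123, 97, 37, 29, 30, 31, 33, 50]
```

Call:
apply_moves(deltas=[[1,[-0.02,-0.02,-0.2],0],[1,[-0.05,-0.1,-0.4],0],[1,[-0.1,-0.25,-0.46],0],[1,[-0.15,-0.45,-0.46],0],[1,[-0.2,-0.65,-0.46],0],[1,[-0.25,-0.85,-0.46],0],[1,[-0.25,-1,-0.46],0]])

```text
t: 12.4
eef_pos: [0.481, 0.0282, 0.2686]
tool_rot: [-0.0, 0.046, 0.999, -0.0]
contact_force: [0.4, -0.2, -2.0]
gripper_width: 0.485
grasp_force: 31.0
```

Call:
apply_moves(deltas=[[1,[0,-0.2,0],0],[1,[0,-0.4,0],0],[1,[0,-0.6,0],0],[1,[0,-0.8,0],0],[1,[0,-1,0],0],[1,[0,-1,0],0]])

```text
t: 13.0
eef_pos: [0.4602, -0.1739, 0.2688]
tool_rot: [-0.0, 0.05, 0.999, -0.001]
contact_force: [0.2, -0.1, -1.7]
gripper_width: 0.486
grasp_force: 31.0
```

Call:
apply_moves(deltas=[[1,[0,-0.2,0],0],[1,[0,-0.4,0],0],[1,[0,-0.5,0.1],0],[1,[0,-0.53,0.3],0],[1,[0,-0.55,0.5],0],[1,[0,-0.55,0.7],0],[1,[0,-0.55,0.9],0],[1,[0,-0.55,0.9],0],[1,[0,-0.55,0.9],0]])

```text
t: 13.9
eef_pos: [0.4518, -0.2771, 0.0889]
tool_rot: [-0.001, 0.046, 0.999, 0.0]
contact_force: [0.3, -0.6, -0.6]
gripper_width: 0.485
grasp_force: 30.9
```

```bash
python3 - <<'E'
from h import *; import pickle
to([.4526,-.279,.0],np.radians(84.6)); p,k=look(); pickle.dump(p,open("w9.pkl","wb"))
for t in ("fixture","module","catch"): print(t,[(d["point"],d["confidence"]) for d in bot.look_for(p,t)])
fx=np.array([.9956,-.0941,0]);fy=np.array([.0941,.9956,0]);O=np.array([.534,-.34,.02])
print(w2pix(p,[O-.075*fx+.064*fy,O-.075*fx-.064*fy,O-.05*fx+.0225*fy,O+.075*fx+.064*fy]).round(0))
c=p["color"].astype(int).mean(2).astype(int)
for u in (180,200,330,345): print(u,c[150:384:4,u].tolist())
for v in (200,230): print(v,c[v,::6].tolist())
cv2.imwrite("pics/w9.png",p["color"][:,:,::-1])
E
```

```text
delta [-0.006 -0.009  0.445] turn 0.0004 tool y yaw deg 84.7
13.95 [ 0.4529 -0.2777  0.0901] [ 1.2 -0.4 -1.7] [(198.5, 24.9), (202.5, 14.0), (262.5, 30.2)]
fixture [([0.4804, -0.3492, 0.026], 0.97), ([0.4533, -0.4365, 0.0182], 0.35)]
module [([0.4572, -0.2774, 0.1583], 0.6), ([0.5379, -0.4944, 0.0136], 0.25)]
catch [([0.4801, -0.3488, 0.022], 0.29)]
[[267. 205.]
 [126. 205.]
 [222. 231.]
 [266. 342.]]
180 [218, 217, 215, 218, 218, 219, 215, 217, 216, 217, 216, 198, 134, 99, 170, 170, 166, 167, 168, 164, 160, 161, 161, 164, 158, 160, 91, 30, 40, 37, 35, 26, 25, 24, 25, 28, 13, 17, 21, 35, 20, 15, 13, 19, 25, 22, 26, 3, 17, 17, 24, 25, 21, 0, 14, 23, 10, 9, 19]
200 [217, 219, 219, 217, 217, 218, 218, 215, 217, 216, 217, 216, 147, 96, 166, 143, 117, 112, 110, 113, 109, 102, 74, 76, 77, 68, 66, 66, 123, 123, 21, 29, 21, 6, 8, 34, 19, 3, 12, 19, 14, 24, 12, 14, 16, 23, 24, 13, 21, 13, 14, 21, 9, 21, 14, 11, 0, 14, 3]
330 [150, 150, 148, 149, 147, 147, 147, 148, 148, 152, 149, 148, 148, 146, 146, 149, 147, 145, 149, 147, 146, 142, 131, 104, 38, 39, 23, 30, 25, 33, 32, 22, 14, 30, 13, 25, 1
[... 438 characters left out ...]
03, 217, 214, 213, 92, 88, 78, 79, 82, 81, 81, 80, 83, 79, 81, 80, 76, 82, 76, 80, 82, 81, 79, 72, 72, 74, 74, 146, 147, 149, 146, 151, 148, 144, 145, 145, 146, 149, 147, 146, 147, 143, 146, 146, 146, 144, 145, 146, 147, 214, 24, 19, 26, 20, 24, 23, 29, 33, 15, 16, 13, 15, 9, 0, 18, 14, 18, 5]
230 [217, 215, 215, 214, 216, 217, 217, 216, 212, 216, 216, 215, 217, 214, 212, 181, 215, 213, 215, 210, 213, 215, 165, 162, 160, 162, 162, 162, 61, 146, 160, 160, 159, 117, 82, 79, 38, 87, 45, 111, 116, 111, 110, 108, 108, 145, 144, 144, 144, 147, 29, 70, 71, 139, 137, 146, 148, 144, 146, 145, 147, 192, 215, 216, 214, 213, 216, 217, 216, 214, 214, 18, 20, 10, 6, 22, 21, 17, 22, 24, 18, 10, 7, 2, 1, 2]
```

Call:
apply_moves(deltas=[[1,[0,0,0.15],0],[1,[0,0,0.3],0],[1,[0,0,0.4],0],[1,[0,0,0.45],0],[1,[0,0,0.46],0],[1,[0,0,0.46],0]])

```text
t: 14.7
eef_pos: [0.4528, -0.2777, -0.0024]
tool_rot: [0.001, 0.047, 0.999, -0.0]
contact_force: [0.8, -0.1, -1.6]
gripper_width: 0.486
grasp_force: 31.0
```

Call:
apply_moves(deltas=[[1,[0.0135,0,0.025],0],[1,[0.026,0,0.0445],0],[1,[0.037,0,0.065],0],[1,[0.046,0,0.0865],0],[1,[0.046,0,0.0865],0]])

```text
t: 15.2
eef_pos: [0.4445, -0.2773, -0.0192]
tool_rot: [0.002, 0.047, 0.999, -0.001]
contact_force: [-0.8, 0.3, 4.3]
gripper_width: 0.484
grasp_force: 36.4
```

```bash
cat >> h.py <<'E'
def edge(p,r,c):
    "base-top edge from its row and its width in px: (tool x, world z) mm, tilt from flat by height over zc"
    zc=0.042*p["intrinsics"][0][0]/c; v=(r-p["intrinsics"][1][2])/p["intrinsics"][1][1]
    M=p["pose"]; P=M[:3,3]+M[:3,:3]@np.array([0,v,1])*zc
    H=np.array(p["hand_eye"]); return (H[:3,3]+H[:3,:3]@np.array([0,v,1])*zc)[0]*1000, P[2]*1000
E
python3 - <<'E'
from h import *
p,k=look(); c=p["color"].astype(int).mean(2).astype(int)
print(c[200:300:2,258].tolist()); 
for r in range(244,262,4): print(r,c[r,205:315:2].tolist())
E
```

```text
15.25 [ 0.4445 -0.2773 -0.0192] [0.  0.4 3.7] [(213.5, 18.6), (252.5, 14.2), (265.5, 21.9)]
[189, 192, 187, 191, 186, 132, 131, 134, 129, 130, 134, 131, 132, 131, 129, 126, 131, 130, 128, 127, 126, 130, 129, 125, 129, 123, 111, 79, 81, 78, 80, 85, 83, 22, 11, 14, 17, 20, 18, 15, 10, 15, 18, 17, 15, 10, 17, 6, 9, 4]
244 [80, 61, 39, 39, 45, 39, 38, 98, 129, 124, 128, 124, 130, 124, 125, 127, 125, 124, 127, 127, 128, 121, 125, 121, 124, 128, 125, 128, 126, 128, 124, 125, 128, 129, 122, 128, 125, 127, 125, 130, 130, 125, 130, 123, 130, 128, 101, 29, 31, 33, 30, 31, 44, 61, 63]
248 [60, 41, 36, 38, 39, 35, 39, 92, 131, 127, 125, 127, 130, 125, 126, 124, 127, 129, 126, 126, 130, 129, 121, 126, 129, 123, 129, 127, 128, 126, 128, 125, 126, 128, 130, 125, 127, 127, 124, 128, 128, 125, 127, 123, 127, 128, 100, 22, 26, 34, 31, 29, 28, 55, 62]
252 [46, 37, 36, 31, 29, 36, 48, 86, 119, 117, 120, 117, 115, 122, 114, 116, 118, 119, 119, 115, 118, 118, 113, 113, 114, 110, 112, 111, 114, 109, 107, 111, 111, 108, 108, 106, 108, 112, 113, 110, 113, 102, 105, 105, 107, 104, 85, 49, 24, 23, 27, 25, 24, 32, 54]
256 [36, 21, 31, 33, 34, 43, 78, 85, 79, 82, 78, 79, 80, 79, 81, 79, 78, 78, 79, 85, 81, 77, 77, 79, 85, 85, 77, 79, 77, 82, 83, 78, 80, 77, 77, 83, 79, 82, 79, 77, 80, 83, 78, 81, 79, 84, 79, 79, 47, 13, 25, 24, 13, 17, 35]
260 [33, 32, 29, 22, 32, 62, 81, 81, 80, 75, 82, 77, 78, 82, 79, 80, 82, 82, 79, 79, 79, 81, 78, 77, 79, 80, 82, 82, 81, 78, 70, 79, 80, 82, 78, 78, 80, 78, 76, 84, 81, 79, 76, 79, 82, 80, 83, 80, 66, 19, 15, 25, 26, 30, 27]
```

Call:
apply_moves(deltas=[[1,[0.008,0,0.018],0],[1,[0.013,0,0.033],0],[1,[0.017,0,0.046],0],[1,[0.017,0,0.05],0]])

```text
t: 15.65
eef_pos: [0.4418, -0.2772, -0.0283]
tool_rot: [0.003, 0.047, 0.999, -0.001]
contact_force: [-3.0, 3.4, 24.0]
gripper_width: 0.487
grasp_force: 39.4
```

```bash
python3 - <<'E'
from h import *
p,k=look(); c=p["color"].astype(int).mean(2).astype(int)
print(c[240:290:1,258].tolist()); 
for r in range(256,270,4): print(r,c[r,205:315:2].tolist())
E
```

```text
15.7 [ 0.4419 -0.2772 -0.0282] [-2.   3.  19.3] [(216.5, 13.8), (256.5, 16.0), (267.5, 23.3)]
[127, 124, 124, 127, 124, 126, 126, 126, 122, 123, 125, 120, 125, 122, 120, 124, 112, 89, 69, 67, 69, 65, 70, 70, 74, 89, 77, 48, 23, 21, 21, 24, 28, 13, 18, 18, 15, 14, 14, 23, 3, 10, 15, 15, 8, 9, 12, 19, 14, 15]
256 [33, 40, 26, 35, 33, 28, 38, 76, 116, 119, 119, 122, 117, 121, 121, 123, 121, 114, 113, 109, 111, 114, 108, 113, 114, 114, 115, 116, 109, 114, 112, 114, 112, 107, 105, 102, 102, 107, 107, 109, 104, 102, 105, 101, 108, 106, 77, 33, 31, 18, 29, 26, 19, 15, 36]
260 [38, 30, 31, 28, 23, 45, 75, 73, 68, 70, 65, 68, 74, 70, 68, 70, 72, 65, 71, 73, 74, 72, 69, 73, 73, 69, 69, 74, 70, 70, 65, 66, 71, 69, 71, 70, 67, 73, 65, 64, 69, 70, 70, 67, 73, 65, 67, 73, 53, 18, 22, 18, 23, 34, 30]
264 [39, 31, 25, 30, 31, 65, 73, 69, 71, 69, 72, 73, 81, 76, 70, 77, 71, 75, 73, 71, 74, 74, 77, 72, 68, 76, 71, 73, 74, 76, 74, 78, 73, 81, 80, 83, 77, 72, 80, 78, 78, 79, 71, 81, 77, 85, 85, 84, 82, 31, 18, 20, 13, 26, 29]
268 [40, 26, 26, 29, 24, 48, 33, 31, 30, 37, 26, 19, 34, 24, 27, 32, 29, 32, 25, 29, 25, 20, 23, 30, 24, 33, 27, 29, 16, 27, 19, 29, 18, 24, 14, 17, 27, 24, 26, 22, 18, 25, 14, 16, 8, 19, 10, 20, 25, 18, 7, 17, 11, 32, 39]
```

Call:
apply_moves(deltas=[[1,[0.002,0,0.006],0],[1,[0.003,0,0.012],0],[1,[0.003,0,0.012],0]])

```text
t: 16.0
eef_pos: [0.4411, -0.2772, -0.0306]
tool_rot: [0.003, 0.047, 0.999, -0.001]
contact_force: [-3.2, 2.9, 17.7]
gripper_width: 0.487
grasp_force: 39.7
```

```bash
python3 - <<'E'
from h import *
p,k=look(); c=p["color"].astype(int).mean(2).astype(int)
print(c[240:290:1,258].tolist()); 
for r in range(260,269,4): print(r,c[r,205:315:2].tolist())
cv2.imwrite("pics/w11.png",p["color"][:,:,::-1])
E
```

```text
16.05 [ 0.4412 -0.2772 -0.0306] [-2.3  2.5 18.9] [(215.5, 15.8), (258.5, 16.8), (265.5, 8.3), (268.5, 24.0)]
[122, 123, 120, 121, 122, 122, 124, 119, 123, 123, 125, 120, 122, 122, 121, 124, 122, 118, 113, 82, 66, 70, 69, 67, 67, 71, 87, 78, 50, 19, 20, 19, 16, 20, 25, 17, 14, 19, 11, 12, 16, 16, 12, 19, 10, 11, 12, 11, 12, 7]
260 [39, 21, 34, 33, 26, 35, 66, 67, 67, 65, 67, 63, 68, 67, 70, 68, 66, 69, 62, 68, 66, 71, 68, 68, 65, 71, 69, 69, 70, 63, 70, 70, 67, 63, 60, 63, 65, 66, 67, 64, 71, 63, 67, 65, 64, 65, 62, 70, 45, 17, 16, 13, 20, 17, 34]
264 [34, 26, 33, 27, 35, 57, 61, 68, 65, 60, 65, 66, 67, 62, 64, 66, 62, 64, 64, 68, 64, 64, 67, 68, 63, 63, 62, 69, 60, 59, 65, 61, 65, 61, 67, 66, 68, 64, 64, 62, 63, 64, 62, 62, 63, 61, 63, 61, 61, 22, 28, 25, 18, 29, 35]
268 [33, 28, 31, 16, 46, 90, 79, 75, 80, 77, 81, 63, 63, 65, 63, 60, 62, 69, 66, 66, 67, 59, 65, 63, 64, 58, 44, 37, 47, 44, 49, 45, 51, 46, 47, 49, 51, 48, 44, 45, 42, 36, 39, 34, 40, 36, 39, 42, 53, 42, 20, 17, 18, 31, 35]
```

Call:
apply_moves(deltas=[[1,[0.002,0,0.008],0],[1,[0.003,0,0.014],0],[1,[0.003,0,0.014],0]])

```text
t: 16.35
eef_pos: [0.4404, -0.2772, -0.0335]
tool_rot: [0.002, 0.047, 0.999, -0.001]
contact_force: [-2.3, 1.6, 16.9]
gripper_width: 0.485
grasp_force: 39.2
```

```bash
python3 - <<'E'
from h import *
p,k=look(); c=p["color"].astype(int).mean(2).astype(int)
print(c[250:280:1,258].tolist()); 
for r in range(260,269,4): print(r,c[r,205:315:2].tolist())
E
```

```text
16.4 [ 0.4405 -0.2772 -0.0335] [-2.7  2.1 17.5] [(215.5, 17.4), (261.5, 17.3), (266.5, 14.0), (269.5, 29.0)]
[123, 122, 123, 122, 125, 120, 119, 119, 122, 123, 114, 89, 66, 61, 60, 60, 66, 77, 93, 63, 30, 24, 14, 20, 13, 18, 19, 10, 19, 17]
260 [41, 37, 27, 32, 26, 31, 27, 82, 117, 112, 116, 118, 117, 115, 118, 118, 116, 121, 119, 115, 118, 118, 122, 116, 116, 117, 116, 113, 121, 118, 119, 112, 117, 118, 115, 117, 110, 114, 107, 109, 108, 107, 108, 107, 108, 113, 83, 27, 21, 21, 19, 21, 31, 24, 36]
264 [32, 24, 21, 25, 35, 52, 67, 65, 59, 62, 61, 63, 62, 64, 63, 62, 62, 62, 64, 58, 66, 63, 61, 61, 61, 58, 62, 59, 60, 59, 58, 58, 63, 65, 58, 61, 69, 63, 61, 56, 60, 62, 59, 65, 53, 62, 65, 64, 52, 19, 27, 16, 20, 25, 43]
268 [37, 29, 28, 16, 61, 111, 111, 112, 108, 112, 113, 115, 109, 111, 111, 114, 116, 110, 109, 115, 116, 112, 116, 103, 91, 91, 93, 92, 90, 91, 95, 95, 99, 99, 95, 95, 88, 74, 75, 77, 82, 85, 84, 85, 89, 89, 88, 89, 95, 76, 8, 16, 22, 24, 29]
```

```bash
python3 - <<'E'
from h import *; import pickle
p=pickle.load(open("w2.pkl","rb")); H=np.array(p["hand_eye"]); Hi=np.linalg.inv(H); K=np.array(p["intrinsics"])
def row(x,z): # tool coords
    q=Hi@np.array([x,0,z,1]); return K[1,2]+K[1,1]*q[1]/q[2]
def sol(r1,r2,t,zc=.1436):
    v=(r1-K[1,2])/K[1,1]; P=(H@np.array([0,v*zc,zc,1]))[:3]
    return [(round(float(np.degrees(f)),1)) for f in np.radians(np.arange(-10,95,.5)) if abs(row(P[0]-t*np.sin(f),P[2]-t*np.cos(f))-r2)<.3]
for t in (.006,.0065,.007,.0075,.008):
    # w2: upright, edge at z_c .1816
    print(t,"upright",sol(217.5,229,t,.1816),"63:",sol(247.5,262.5,t),"mid",sol(252.5,265.5,t),sol(256.5,267.7,t),sol(258.7,268.3,t),"now",sol(261.2,269.3,t))
E
```

```text
0.006 upright [] 63: [] mid [] [31.0, 31.5, 32.0, 32.5, 33.0, 33.5, 34.0, 34.5, 35.0, 35.5, 36.0, 36.5, 84.0, 84.5, 85.0, 85.5, 86.0, 86.5, 87.0, 87.5, 88.0, 88.5, 89.0, 89.5, 90.0] [18.5, 19.0, 19.5, 20.0, 20.5, 21.0, 21.5, 22.0] now [9.0, 9.5, 10.0, 10.5, 11.0, 11.5, 12.0]
0.0065 upright [] 63: [] mid [40.5, 41.0, 41.5, 42.0, 42.5, 43.0, 43.5, 44.0, 44.5, 45.0, 45.5, 46.0, 46.5, 47.0, 47.5, 48.0, 48.5, 49.0, 72.5, 73.0, 73.5, 74.0, 74.5, 75.0, 75.5, 76.0, 76.5, 77.0, 77.5, 78.0, 78.5, 79.0, 79.5, 80.0, 80.5, 81.0] [24.0, 24.5, 25.0, 25.5, 26.0, 26.5, 27.0, 27.5, 28.0, 93.0, 93.5, 94.0, 94.5] [14.0, 14.5, 15.0, 15.5, 16.0, 16.5, 17.0] now [5.5, 6.0, 6.5, 7.0, 7.5, 8.0]
0.007 upright [61.0, 61.5, 62.0, 62.5, 63.0, 63.5, 64.0, 64.5, 65.0, 65.5, 66.0, 66.5, 67.0, 67.5, 68.0, 68.5, 69.0, 69.5, 70.0, 70.5, 71.0, 71.5, 72.0, 72.5, 73.0, 73.5, 74.0, 74.5, 75.0] 63: [] mid [31.5, 32.0, 32.5, 33.0, 33.5, 34.0, 34.5, 35.0, 35.5, 36.0, 85.5, 86.0, 86.5, 87.0, 87.5, 88.0, 88.5, 89.0, 89.5, 90.0] [19.0, 19.5, 20.0, 20.5, 21.0, 21.5, 22.0] [10.0, 10.5, 11.0, 11.5, 12.0, 12.5] now [2.5, 3.0, 3.5, 
[... 288 characters left out ...]
44.0, 44.5, 45.0, 45.5, 46.0, 46.5, 47.0, 47.5, 48.0, 48.5, 49.0, 49.5, 73.0, 73.5, 74.0, 74.5, 75.0, 75.5, 76.0, 76.5, 77.0, 77.5, 78.0, 78.5, 79.0, 79.5, 80.0, 80.5, 81.0] mid [25.5, 26.0, 26.5, 27.0, 27.5, 28.0, 28.5, 29.0, 93.0, 93.5, 94.0, 94.5] [15.0, 15.5, 16.0, 16.5, 17.0, 17.5] [7.0, 7.5, 8.0, 8.5, 9.0] now [0.5, 1.0, 1.5, 2.0]
0.008 upright [38.5, 39.0, 39.5, 40.0, 40.5, 41.0, 41.5, 42.0, 42.5, 43.0, 43.5, 92.0, 92.5, 93.0, 93.5, 94.0, 94.5] 63: [34.0, 34.5, 35.0, 35.5, 36.0, 36.5, 37.0, 37.5, 38.0, 85.0, 85.5, 86.0, 86.5, 87.0, 87.5, 88.0, 88.5, 89.0] mid [20.5, 21.0, 21.5, 22.0, 22.5, 23.0, 23.5] [11.5, 12.0, 12.5, 13.0, 13.5] [4.5, 5.0, 5.5, 6.0, 6.5] now [-1.5, -1.0, -0.5, 0.0]
```

Call:
apply_moves(deltas=[[1,[0,0,0.005],0],[1,[0,0,0.01],0],[1,[0,0,0.01],0]])

```text
t: 16.7
eef_pos: [0.4402, -0.2772, -0.0353]
tool_rot: [0.002, 0.047, 0.999, -0.001]
contact_force: [-4.5, 2.6, 19.9]
gripper_width: 0.484
grasp_force: 37.8
```

```bash
python3 - <<'E'
from h import *
p,k=look(); c=p["color"].astype(int).mean(2).astype(int)
print(c[250:280:1,258].tolist(),c[250:280:1,235].tolist(),c[250:280:1,285].tolist()); 
E
```

```text
16.75 [ 0.4401 -0.2772 -0.0353] [-2.7  2.6 21.1] [(216.5, 18.0), (262.5, 17.9), (267.5, 10.3), (270.5, 22.8)]
[124, 122, 119, 121, 119, 120, 118, 125, 116, 120, 118, 120, 103, 72, 58, 62, 59, 65, 87, 82, 42, 13, 19, 24, 13, 20, 15, 21, 9, 22] [123, 117, 118, 119, 122, 118, 118, 119, 120, 120, 120, 118, 105, 79, 62, 59, 58, 66, 89, 98, 68, 21, 22, 17, 26, 14, 17, 25, 9, 18] [120, 118, 121, 119, 120, 122, 115, 120, 119, 119, 120, 117, 88, 69, 62, 55, 60, 79, 107, 89, 34, 13, 8, 15, 13, 13, 19, 19, 7, 9]
```

Call:
apply_moves(deltas=[[1,[0,0,-0.008],0],[0.45,[0,0,-0.01],0],[0.3,[0,0,-0.01],0],[0.2,[0,0,-0.01],0],[0.2,[0,0,-0.01],0]])

```text
t: 17.25
eef_pos: [0.438, -0.2758, -0.0361]
tool_rot: [-0.0, 0.047, 0.999, 0.0]
contact_force: [0.0, -0.1, -0.5]
gripper_width: 0.802
grasp_force: 0.0
```

Call:
apply_moves(deltas=[[0.1,[0,0,-0.1],0],[0,[0,0,-0.3],0],[0,[0.1,0,-0.5],0],[0,[0.25,0,-0.65],0],[0,[0.35,0,-0.7],0],[0,[0.35,0,-0.7],0],[0,[0.35,0,-0.7],0]])

```text
t: 17.95
eef_pos: [0.3689, -0.2692, 0.1042]
tool_rot: [0.001, 0.047, 0.999, 0.0]
contact_force: [-0.4, 0.2, -0.7]
gripper_width: 1.0
grasp_force: 0.0
```

```bash
python3 - <<'E'
from h import *; import pickle
p=shot("wrist"); pickle.dump(p,open("w12.pkl","wb")); cv2.imwrite("pics/w12.png",cv2.resize(p["color"][:,:,::-1],(800,600),interpolation=2))
print(bot.get_obs()["t"],T()[:3,3].round(4),[(np.round(d["point"],4),d["confidence"]) for t in ("module","terminals") for d in bot.look_for(p,t)])
E
```

```text
18.0 [ 0.3692 -0.2692  0.1038] [(array([ 0.4486, -0.2771,  0.0611]), 0.88), (array([ 0.4518, -0.2791,  0.061 ]), 0.91)]
```

View pics/w12.png

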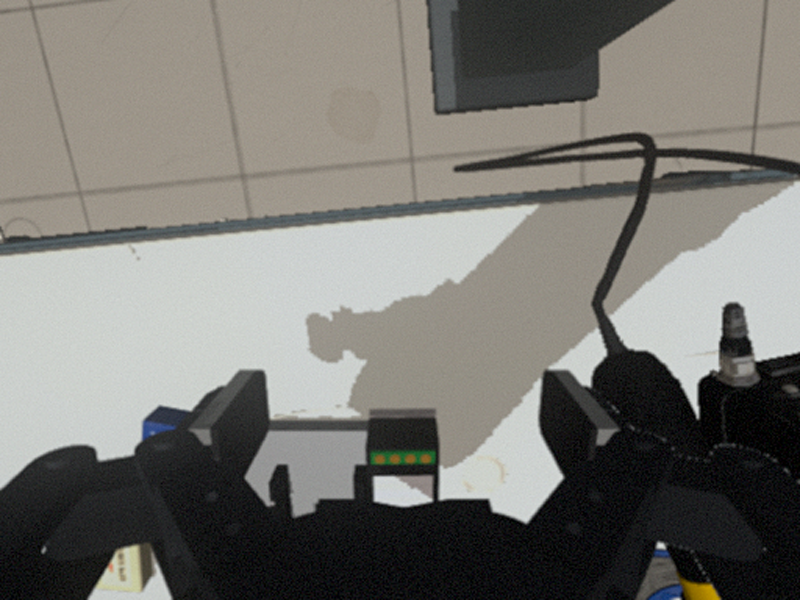

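```bash
python3 - <<'E'
from h import *
to([.4733,-.281,-.016],np.radians(84.6)); print(bot.get_obs()["q"].round(2))
E
```

```text
delta [-0.525 -0.01   0.597] turn 0.0003 tool y yaw deg 84.7
[ 0.    0.27  0.57  2.18 -0.21  0.75  2.19]
```

Call:
apply_moves(deltas=[[0,[-0.2,0,0],0],[0,[-0.4,-0.01,0],0],[0,[-0.525,-0.01,0.05],0],[0,[-0.525,-0.01,0.2],0],[0,[-0.525,-0.01,0.4],0],[0,[-0.525,-0.01,0.55],0],[0.2,[-0.525,-0.01,0.597],0],[0.3,[-0.525,-0.01,0.597],0],[1,[-0.525,-0.01,0.597],0],[1,[-0.525,-0.01,0.597],0],[1,[-0.525,-0.01,0.597],0]], squeeze=40)

```text
t: 19.2
eef_pos: [0.4741, -0.2817, -0.014]
tool_rot: [0.001, 0.047, 0.999, -0.0]
contact_force: [1.3, 0.0, -0.1]
gripper_width: 0.479
grasp_force: 41.9
```

Call:
apply_moves(deltas=[[1,[0,0,-0.02],0],[1,[0,0,-0.05],0]])

```text
t: 19.4
eef_pos: [0.4726, -0.281, -0.0048]
tool_rot: [-0.0, 0.047, 0.999, 0.0]
contact_force: [-0.3, 0.1, -2.4]
gripper_width: 0.485
grasp_force: 41.8
```

```bash
python3 - <<'E'
from h import *
p=shot("wrist"); o=bot.get_obs(); print(o["t"],o["eef_pos"],o["gripper_width"],o["contact_force"].round(1))
to([.4733,-.281,.15]);to([.67,-.30,.15]); to([.67,-.30,-.03],np.radians(84.6)); print([(np.round(d["point"],4),d["confidence"]) for t in ("module","terminals") for d in bot.look_for(p,t)])
E
```

```text
19.45 [ 0.47322525 -0.28144923 -0.00390029] 0.48638563622835096 [-0.5 -0.1 -2.6]
delta [-0.001  0.002 -0.77 ] turn 0 tool y yaw deg 84.6
delta [-0.989 -0.    -0.768] turn 0 tool y yaw deg 84.6
delta [-0.988 -0.     0.132] turn 0.0001 tool y yaw deg 84.6
[(array([ 0.4585, -0.282 ,  0.0721]), 0.6), (array([ 0.4613, -0.2836,  0.0745]), 0.88)]
```

Call:
apply_moves(deltas=[[1,[0,0,-0.2],0],[1,[0,0,-0.4],0],[1,[-0.05,0,-0.5],0],[1,[-0.2,0,-0.5],0],[1,[-0.4,0,-0.5],0],[1,[-0.6,0,-0.5],0],[1,[-0.8,0,-0.5],0],[1,[-0.97,0,-0.5],0],[1,[-0.97,0,-0.4],0],[1,[-0.97,0,-0.2],0],[1,[-0.97,0,0],0],[1,[-0.97,0,0.09],0]])

```text
t: 20.75
eef_pos: [0.6631, -0.2975, -0.0279]
tool_rot: [-0.003, 0.047, 0.999, 0.001]
contact_force: [-0.9, 0.2, -1.9]
gripper_width: 0.486
grasp_force: 41.8
```

Call:
apply_moves(deltas=[[1,[0,0,0.03],0],[1,[0,0,0.055],0],[1,[0,0,0.06],0],[1,[0,0,0.06],0]])

```text
t: 21.15
eef_pos: [0.6672, -0.2999, -0.0336]
tool_rot: [0.001, 0.047, 0.999, -0.0]
contact_force: [-0.2, 0.5, -2.4]
gripper_width: 0.49
grasp_force: 42.1
```

Call:
apply_moves(deltas=[[1,[0,0,0.005],0],[1,[0,0,0.005],0]])

```text
t: 21.35
eef_pos: [0.6672, -0.2999, -0.0343]
tool_rot: [0.001, 0.047, 0.999, -0.0]
contact_force: [-1.3, 1.0, 4.4]
gripper_width: 0.487
grasp_force: 42.6
```

Call:
apply_moves(deltas=[[1,[0,0,0.005],0],[1,[0,0,0.005],0]])

```text
t: 21.55
eef_pos: [0.6672, -0.3, -0.0344]
tool_rot: [0.001, 0.047, 0.999, -0.0]
contact_force: [-5.5, 2.8, 13.0]
gripper_width: 0.49
grasp_force: 43.6
```

Call:
apply_moves(deltas=[[1,[0,0,-0.009],0],[0.4,[0,0,-0.009],0],[0.2,[0,0,-0.009],0],[0.15,[0,0,-0.009],0],[0.1,[0,0,-0.1],0],[0.1,[0,0,-0.3],0],[0.1,[0,0,-0.5],0.02],[0,[0,0,-0.5],0.04],[0,[0,0,-0.5],0.06],[0,[0,0,-0.5],0.08],[0,[0,0,-0.5],0.1],[0,[0,0,-0.5],0.12]])

```text
t: 22.75
eef_pos: [0.6664, -0.2993, 0.0642]
tool_rot: [0.001, 0.414, 0.91, 0.0]
contact_force: [0.6, 1.0, -0.4]
gripper_width: 0.998
grasp_force: 0.0
```

Call:
apply_moves(deltas=[[0,[0,0,0],0.02],[0,[0,0,0],0.04],[0,[0,0,0],0.06],[0,[0,0,0],0.08],[0,[0,0,0],0.1],[0,[0,0,0],0.12],[0,[0,0,0],0.13],[0,[0,0,0],0.13]])

```text
t: 23.55
eef_pos: [0.6664, -0.2991, 0.0637]
tool_rot: [0.0, 0.739, 0.673, 0.0]
contact_force: [0.1, -0.9, 0.8]
gripper_width: 0.996
grasp_force: 0.0
```

```bash
python3 - <<'E'
from h import *; import pickle
p=shot("wrist"); pickle.dump(p,open("w13.pkl","wb")); o=bot.get_obs(); print(o["t"],o["q"].round(2)); print(T().round(3))
print([(np.round(d["point"],4),d["confidence"]) for t in ("module","terminals") for d in bot.look_for(p,t)])
h=cv2.cvtColor(p["color"],cv2.COLOR_RGB2HSV); m=((h[:,:,0]>40)&(h[:,:,0]<80)&(h[:,:,1]>100)&(h[:,:,2]>50)).astype(np.uint8)
n,l,s,ce=cv2.connectedComponentsWithStats(m); 
for i in range(1,n):
    if s[i,4]>30:
        r=cv2.minAreaRect(np.argwhere(l==i)[:,::-1].astype(np.float32)); b=cv2.boxPoints(r); W=pix2w(p,b,.041); print(s[i],W.round(4).tolist(),W.mean(0).round(4)); print([ (np.linalg.norm(W[k]-W[k-1]).round(4),np.degrees(np.arctan2(*(W[k]-W[k-1])[[1,0]])).round(1)) for k in range(4)])
c=p["color"].astype(int).mean(2).astype(int)
a=w2pix(p,[[.67-.03,-.30+.003,.0],[.67+.03,-.303,.0]]); print(a)
E
```

```text
23.6 [-0.17  0.86  0.86  1.55 -0.72  1.07  0.78]
[[ 0.092  0.996  0.001  0.666]
 [ 0.996 -0.092 -0.    -0.299]
 [-0.     0.001 -1.     0.064]
 [ 0.     0.     0.     1.   ]]
[(array([ 0.6665, -0.2965,  0.0381]), 0.89)]
[220 184  12  47 309] [[0.6401, -0.2786, 0.041], [0.6481, -0.2794, 0.041], [0.6438, -0.3149, 0.041], [0.6355, -0.3141, 0.041]] [ 0.6419 -0.2968  0.041 ]
[(np.float64(0.0358), np.float64(82.6)), (np.float64(0.008), np.float64(-5.5)), (np.float64(0.0358), np.float64(-96.8)), (np.float64(0.0083), np.float64(174.6))]
[ 353  203   64   63 1830] [[0.7315, -0.3377, 0.041], [0.7458, -0.2969, 0.041], [0.784, -0.3148, 0.041], [0.7715, -0.3574, 0.041]] [ 0.7582 -0.3267  0.041 ]
[(np.float64(0.0446), np.float64(153.8)), (np.float64(0.0433), np.float64(70.7)), (np.float64(0.0423), np.float64(-25.0)), (np.float64(0.0444), np.float64(-106.5))]
[340 263   7  16  43] [[0.7241, -0.3512, 0.041], [0.7287, -0.351, 0.041], [0.7301, -0.3645, 0.041], [0.7255, -0.3647, 0.041]] [ 0.7271 -0.3579  0.041 ]
[(np.float64(0.0136), np.float64(95.6)), (np.float64(0.0045), np.float64(2.9)), (np.float64(0.0136), np.float64(-84.1)), (np.float64(0.0046), np.float64(-177.0))]
[[228.45458383 193.45785666]
 [297.11328226 193.76204763]]
```

Call:
apply_moves(deltas=[[0.1,[0,0,0.1],0],[0.1,[0,0,0.25],0],[0.1,[0,0,0.4],0],[0.1,[0,0,0.49],0],[0.1,[0,0,0.495],0],[1,[0,0,0.495],0],[1,[0,0,0.495],0],[1,[0,0,0.495],0],[1,[0,0,0.495],0]], squeeze=40)

```text
t: 24.6
eef_pos: [0.6665, -0.2995, -0.0353]
tool_rot: [0.001, 0.739, 0.673, 0.0]
contact_force: [-1.4, 0.3, 1.5]
gripper_width: 0.698
grasp_force: 45.6
```

Call:
apply_moves(deltas=[[1,[0,0,-0.05],0],[1,[0,0,-0.2],0],[1,[0,0,-0.4],0],[1,[0,0,-0.6],0],[1,[0,0,-0.7],0],[1,[0,0,-0.7],0]])

```text
t: 25.2
eef_pos: [0.6676, -0.3007, 0.1076]
tool_rot: [0.003, 0.739, 0.673, 0.001]
contact_force: [0.2, -0.7, -2.3]
gripper_width: 0.696
grasp_force: 45.4
```

```bash
cat >> h.py <<'E'
def strip(p,z):
    h=cv2.cvtColor(p["color"],cv2.COLOR_RGB2HSV); m=((h[:,:,0]>40)&(h[:,:,0]<80)&(h[:,:,1]>100)&(h[:,:,2]>50)).astype(np.uint8)
    n,l,s,ce=cv2.connectedComponentsWithStats(m)
    for i in range(1,n):
        if s[i,4]>100:
            b=cv2.boxPoints(cv2.minAreaRect(np.argwhere(l==i)[:,::-1].astype(np.float32))); W=pix2w(p,b,z)
            print("strip",W.mean(0).round(4),[(round(np.linalg.norm(W[k]-W[k-1])*1000,1),np.degrees(np.arctan2(*(W[k]-W[k-1])[[1,0]])).round(1)) for k in (0,1)])
E
python3 - <<'E'
from h import *
o=bot.get_obs(); print(o["t"],o["eef_pos"].round(4),o["gripper_width"],o["contact_force"].round(1),o["q"].round(2))
to([.534,-.340,.1],np.radians(-5.4)); p=shot("wrist"); strip(p,o["eef_pos"][2]+.036+.041)
E
```

```text
25.2 [ 0.6676 -0.3007  0.1076] 0.6959551266047114 [ 0.2 -0.7 -2.3] [-0.19  0.82  0.89  1.52 -0.69  1.13  0.76]
delta [-0.258 -0.647  0.035] turn 0.0001 tool y yaw deg -5.4
strip [ 0.7081 -0.2785  0.1846] [(np.float64(19.2), np.float64(154.4)), (np.float64(27.6), np.float64(70.5))]
strip [ 0.6426 -0.2961  0.1846] [(np.float64(36.6), np.float64(83.4)), (np.float64(8.4), np.float64(-2.3))]
```

Call:
apply_moves(deltas=[[1,[-0.05,-0.15,0],0],[1,[-0.12,-0.32,0],0],[1,[-0.19,-0.5,0],0],[1,[-0.24,-0.63,0],0],[1,[-0.258,-0.677,0],0],[1,[-0.258,-0.677,0.1],0],[1,[-0.258,-0.677,0.3],0],[1,[-0.258,-0.677,0.42],0],[1,[-0.258,-0.677,0.46],0],[1,[-0.258,-0.677,0.46],0]])

```text
t: 26.25
eef_pos: [0.5256, -0.3369, 0.0097]
tool_rot: [-0.002, 0.739, 0.673, -0.001]
contact_force: [-0.3, 0.2, -1.6]
gripper_width: 0.698
grasp_force: 45.2
```

```bash
python3 - <<'E'
from h import *
o=bot.get_obs(); print(o["t"],o["eef_pos"].round(4),o["gripper_width"],o["contact_force"].round(1),o["q"].round(2))
d,t=to([.528,-.3394,-.0103],np.radians(-5.4)); p=shot("wrist"); strip(p,o["eef_pos"][2]+.036+.041)
r=np.array([o["eef_pos"][0]-.534,o["eef_pos"][1]+.34]); print("fix xy",r@[.9956,-.0941],r@[.0941,.9956])
for t in ("bar_button","bar","catch","bar_hinge"): print(t,[(np.round(d["point"],4),d["confidence"]) for d in bot.look_for(p,t)])
E
```

```text
26.25 [ 0.5256 -0.3369  0.0097] 0.6978649846402739 [-0.3  0.2 -1.6] [-0.09  0.78  0.82  1.85 -0.75  0.85  1.02]
delta [-0.011  0.013  0.1  ] turn 0.0002 tool y yaw deg -5.3
strip [ 0.5012 -0.3329  0.0867] [(np.float64(36.5), np.float64(83.8)), (np.float64(8.3), np.float64(-1.7))]
fix xy -0.008634803887013187 0.0022501373390730905
bar_button [(array([ 0.519 , -0.3749,  0.0688]), 0.41)]
bar []
catch [(array([ 0.5405, -0.2865,  0.083 ]), 0.9)]
bar_hinge [(array([ 0.5238, -0.371 ,  0.066 ]), 0.53)]
```

Call:
apply_moves(deltas=[[1,[0,0,0.03],0],[1,[0,0,0.06],0],[1,[0,0,0.085],0],[1,[0,0,0.085],0]])

```text
t: 26.9
eef_pos: [0.5262, -0.3387, -0.0059]
tool_rot: [0.0, 0.74, 0.673, -0.0]
contact_force: [0.9, -3.6, -3.1]
gripper_width: 0.694
grasp_force: 45.4
```

Call:
apply_moves(deltas=[[1,[0,0,0.01],0],[1,[0,0,0.02],0],[1,[0,0,0.02],0]])

```text
t: 27.2
eef_pos: [0.5262, -0.3387, -0.0094]
tool_rot: [0.0, 0.74, 0.673, -0.0]
contact_force: [-0.1, -4.4, -2.8]
gripper_width: 0.693
grasp_force: 45.4
```

Call:
apply_moves(deltas=[[1,[-0.003,0,0.005],0],[1,[-0.003,0,0.01],0],[1,[-0.003,0,0.01],0]])

```text
t: 27.5
eef_pos: [0.5264, -0.3387, -0.0108]
tool_rot: [-0.0, 0.739, 0.673, 0.0]
contact_force: [-0.7, -1.3, 4.7]
gripper_width: 0.69
grasp_force: 46.4
```

Call:
apply_moves(deltas=[[1,[0,0,0.005],0],[1,[0,0,0.005],0]])

```text
t: 27.7
eef_pos: [0.5265, -0.3388, -0.011]
tool_rot: [0.0, 0.74, 0.673, 0.001]
contact_force: [-2.0, -0.1, 11.7]
gripper_width: 0.696
grasp_force: 47.2
```

Call:
apply_moves(deltas=[[1,[0,0.005,-0.003],0],[1,[0,0.01,-0.003],0],[1,[0,0.015,-0.003],0],[1,[0,0.02,-0.003],0]])

```text
t: 28.1
eef_pos: [0.5274, -0.3389, -0.011]
tool_rot: [-0.002, 0.74, 0.673, -0.001]
contact_force: [-9.2, 1.1, 11.4]
gripper_width: 0.694
grasp_force: 47.2
```

Call:
apply_moves(deltas=[[1,[0,0.005,0],0],[1,[0,0.01,0],0]])

```text
t: 28.3
eef_pos: [0.5304, -0.3391, -0.0113]
tool_rot: [-0.001, 0.74, 0.673, -0.0]
contact_force: [-2.3, 0.1, 1.7]
gripper_width: 0.697
grasp_force: 45.8
```

Call:
apply_moves(deltas=[[1,[0,0.005,0],0],[1,[0,0.01,0],0]])

```text
t: 28.5
eef_pos: [0.5338, -0.3394, -0.012]
tool_rot: [-0.0, 0.739, 0.673, -0.0]
contact_force: [-2.0, -3.5, -1.5]
gripper_width: 0.696
grasp_force: 45.5
```

Call:
apply_moves(deltas=[[1,[0,0,0.006],0],[1,[0,0,0.012],0],[1,[0,0,0.012],0]])

```text
t: 28.8
eef_pos: [0.5348, -0.3395, -0.0142]
tool_rot: [0.0, 0.739, 0.673, 0.0]
contact_force: [0.9, -3.4, -2.2]
gripper_width: 0.695
grasp_force: 45.5
```

Call:
apply_moves(deltas=[[1,[-0.002,0,0.006],0],[1,[-0.002,0,0.012],0],[1,[-0.002,0,0.012],0]])

```text
t: 29.1
eef_pos: [0.5348, -0.3394, -0.0154]
tool_rot: [-0.0, 0.739, 0.673, 0.001]
contact_force: [-3.1, 1.2, 9.7]
gripper_width: 0.693
grasp_force: 46.7
```

Call:
apply_moves(deltas=[[1,[0,0,-0.006],0],[0.25,[0,0,-0.006],0],[0.15,[0,0,-0.006],0],[0.1,[0,0,-0.006],0],[0.05,[0,0,-0.1],0],[0,[0,0,-0.3],0],[0,[0,0,-0.5],0],[0,[0,0,-0.6],0],[0,[0,0,-0.6],0]])

```text
t: 30.0
eef_pos: [0.536, -0.3416, 0.1082]
tool_rot: [0.003, 0.74, 0.673, 0.001]
contact_force: [0.8, -0.2, -0.1]
gripper_width: 1.002
grasp_force: 0.0
```

```bash
python3 - <<'E'
from h import *; import pickle
p=shot("wrist"); pickle.dump(p,open("w14.pkl","wb"));o=bot.get_obs(); print(o["t"],o["eef_pos"].round(4),o["gripper_width"],o["contact_force"].round(1),o["q"].round(2)); strip(p,.061)
for t in ("bar_button","bar","catch","bar_hinge","terminals","module"): print(t,[(np.round(d["point"],4),round(d["confidence"],2)) for d in bot.look_for(p,t)])
s=shot("side"); pickle.dump(s,open("s14.pkl","wb"))
q=shot("top"); pickle.dump(q,open("t14.pkl","wb"))
h=lambda im:(lambda c:((c[:,:,0]<8)|(c[:,:,0]>172))&(c[:,:,1]>140)&(c[:,:,2]>80))(cv2.cvtColor(im,cv2.COLOR_RGB2HSV)).astype(np.uint8)
for n,im in (("w",p),("s",s),("t",q)):
    k,l,st,ce=cv2.connectedComponentsWithStats(h(im["color"]))
    print(n,[(st[i].tolist(),ce[i].round(1).tolist()) for i in range(1,k) if st[i,4]>6])
for t in ("bar_button","bar_hinge","bar"): print(t,[(np.round(d["point"],4),round(d["confidence"],2)) for d in bot.look_for(s,t)],[(np.round(d["point"],4),round(d["confidence"],2)) for d in bot.look_for(q,t)])
O=np.array([.534,-.34,0]);fx=np.array([.9956,-.0941,0]);fy=np.array([.0941,.9956,0])
for a in (1.8,1.9,2.0,2.1,2.2):
    u=fy*np.cos(a)+[0,0,np.sin(a)]; n_=-fy*np.sin(a)+[0,0,np.cos(a)]
    P=O-.04*fy+[0,0,.068]+.064*u+.013*n_
    print(a,w2pix(s,P).round(1),w2pix(q,P).round(1),w2pix(p,P).round(1),w2pix(s,O-.04*fy+[0,0,.068]+.086*u).round(1),w2pix(q,O-.04*fy+[0,0,.068]+.086*u).round(1))
E
```

```text
30.05 [ 0.5352 -0.3404  0.106 ] 1.0011521495773816 [ 0.8 -0.  -0.5] [-0.16  0.68  0.93  1.78 -0.64  1.01  0.93]
strip [ 0.7228 -0.3436  0.061 ] [(np.float64(42.6), np.float64(153.4)), (np.float64(61.7), np.float64(72.4))]
strip [ 0.5099 -0.3358  0.061 ] [(np.float64(35.7), np.float64(82.6)), (np.float64(8.0), np.float64(-5.5))]
bar_button [(array([ 0.5215, -0.3925,  0.1055]), 0.69)]
bar [(array([ 0.5249, -0.3901,  0.1008]), 0.98), (array([ 0.537 , -0.341 ,  0.0619]), 0.25)]
catch [(array([ 0.5365, -0.2847,  0.0827]), 0.74)]
bar_hinge [(array([ 0.526 , -0.3918,  0.1044]), 0.91)]
terminals [(array([ 0.5369, -0.3369,  0.0617]), 0.86)]
module [(array([ 0.5346, -0.3366,  0.061 ]), 0.59)]
w [([241, 118, 23, 18, 384], [252.0, 127.0])]
s [([409, 95, 25, 15, 175], [419.0, 102.9]), ([406, 109, 4, 13, 27], [407.1, 114.8]), ([380, 153, 22, 40, 532], [388.3, 171.7]), ([410, 157, 3, 4, 10], [411.2, 158.3]), ([297, 226, 4, 3, 7], [298.6, 227.1]), ([328, 239, 4, 4, 9], [329.1, 240.4])]
t [([359, 49, 28, 13, 165], [370.6, 55.9]), ([321, 78, 13, 18, 120], [326.5, 85.3]), ([335, 79, 13, 16, 95], [340.2
[... 188 characters left out ...]
([ 0.5217, -0.4143,  0.1112]), 0.5), (array([ 0.5456, -0.5059,  0.0163]), 0.18)] []
bar_hinge [(array([ 0.5258, -0.4086,  0.1164]), 0.62), (array([ 0.5461, -0.5076,  0.0187]), 0.23)] []
bar [(array([ 0.5211, -0.4131,  0.1191]), 0.4), (array([ 0.4523, -0.4509,  0.0243]), 0.32)] []
1.8 [[327.1 235.9]] [[359.2 206.8]] [[256.  321.5]] [[326.1 227.7]] [[358.4 205.7]]
1.9 [[328.4 237.7]] [[360.8 207.1]] [[256.  325.6]] [[328.  229.8]] [[360.9 206. ]]
2.0 [[329.5 239.7]] [[362.3 207.3]] [[256.1 328.6]] [[329.7 232. ]] [[363.2 206.3]]
2.1 [[330.6 241.7]] [[363.6 207.6]] [[256.1 330.4]] [[331.4 234.5]] [[365.3 206.6]]
2.2 [[331.5 243.8]] [[364.7 207.9]] [[256.1 331.2]] [[332.9 237.1]] [[367.3 207. ]]
```

Call:
apply_moves(deltas=[[0.3,[0,0,-0.15],-0.02],[0.6,[0,0,-0.28],-0.04],[1,[-0.1,-0.006,-0.28],-0.06],[1,[-0.25,-0.006,-0.28],-0.08],[1,[-0.42,-0.006,-0.28],-0.1],[1,[-0.58,-0.006,-0.28],-0.125],[1,[-0.61,-0.006,-0.28],-0.15],[1,[-0.61,-0.006,-0.28],-0.17],[1,[-0.61,-0.006,-0.28],-0.19],[1,[-0.61,-0.006,-0.28],-0.21],[1,[-0.61,-0.006,-0.28],-0.23],[1,[-0.61,-0.006,-0.28],-0.25]])

```text
t: 31.95
eef_pos: [0.5215, -0.4612, 0.1594]
tool_rot: [-0.0, 0.044, 0.999, -0.0]
contact_force: [-0.2, -0.1, -0.6]
gripper_width: -0.002
grasp_force: 0.0
```

```bash
cat >> h.py <<'E'
O=np.array([.534,-.34]);FX=np.array([.9956,-.0941]);FY=np.array([.0941,.9956])
def fix(x,y,z):
    P=O+FX*x+FY*y; o=bot.get_obs(); r=o["eef_pos"][:2]-O
    print(o["t"],"fix now",(r@FX).round(4),(r@FY).round(4),o["eef_pos"][2].round(4),"F",o["contact_force"].round(1)); return to([P[0],P[1],z],np.radians(84.6))
E
python3 - <<'E'
from h import *
fix(0,-.122,.076)
p=shot("wrist")
h=lambda im:(lambda c:((c[:,:,0]<8)|(c[:,:,0]>172))&(c[:,:,1]>140)&(c[:,:,2]>80))(cv2.cvtColor(im,cv2.COLOR_RGB2HSV)).astype(np.uint8)
k,l,st,ce=cv2.connectedComponentsWithStats(h(p["color"]))
print([(st[i].tolist(),ce[i].round(1).tolist()) for i in range(1,k) if st[i,4]>6]); print(bot.get_obs()["q"].round(2))
for t in ("bar_button","bar"): print(t,[(np.round(d["point"],4),round(d["confidence"],2)) for d in bot.look_for(p,t)])
E
```

```text
31.95 fix now -0.0011 -0.1219 0.1594 F [-0.2 -0.1 -0.6]
delta [-0.005 -0.001  0.417] turn 0.0009 tool y yaw deg 84.9
[([446, 181, 15, 15, 184], [452.9, 188.1]), ([302, 190, 10, 17, 74], [305.2, 196.2])]
[ 0.27  0.59  0.55  1.56 -0.33  1.09  2.39]
bar_button [(array([ 0.5168, -0.408 ,  0.1253]), 0.56)]
bar [(array([ 0.5204, -0.4099,  0.1233]), 0.86), (array([ 0.5296, -0.3469,  0.0565]), 0.28)]
```

Call:
apply_moves(deltas=[[1,[-0.005,0,0.2],0],[1,[-0.005,0,0.4],0],[1,[-0.005,0,0.467],0],[1,[-0.005,0,0.467],0],[1,[-0.005,0.06,0.467],0],[1,[-0.005,0.12,0.467],0],[1,[-0.005,0.18,0.467],0],[1,[-0.005,0.24,0.467],0],[1,[-0.005,0.28,0.467],0]])

```text
t: 33.0
eef_pos: [0.5306, -0.4094, 0.0722]
tool_rot: [0.004, 0.047, 0.999, -0.004]
contact_force: [-1.1, -3.1, 16.2]
gripper_width: 0.005
grasp_force: 7.3
```

Call:
apply_moves(deltas=[[1,[0,0.06,0],0],[1,[0,0.12,0],0],[1,[0,0.17,0],0],[1,[0,0.19,0],0],[1,[0,0.19,0],0]])

```text
t: 33.5
eef_pos: [0.5316, -0.3661, 0.0658]
tool_rot: [-0.0, 0.046, 0.999, 0.001]
contact_force: [-0.1, 0.2, -0.1]
gripper_width: -0.0
grasp_force: 0.0
```

```bash
cat >> h.py <<'E'
def red(p):
    c=cv2.cvtColor(p["color"],cv2.COLOR_RGB2HSV); m=(((c[:,:,0]<8)|(c[:,:,0]>172))&(c[:,:,1]>140)&(c[:,:,2]>80)).astype(np.uint8)
    k,l,st,ce=cv2.connectedComponentsWithStats(m); return [(st[i,4],ce[i].round(1).tolist()) for i in range(1,k) if st[i,4]>5]
def button(b):
    y=-.04+.064*np.cos(b)-.013*np.sin(b); z=.068+.064*np.sin(b)+.013*np.cos(b)
    P=O+FY*y; return [P[0],P[1],z]
E
python3 - <<'E'
from h import *
fix(0,-.028,.066)
p=shot("wrist"); s=shot("side"); print(red(p),[r for r in red(s) if 200<r[1][1]<260])
for b in np.arange(0,1.8,.2): print(round(b,1),w2pix(s,button(b)).round(1),w2pix(p,button(b)).round(1))
E
```

```text
33.5 fix now 0.0001 -0.0262 0.0658 F [-0.1  0.2 -0.1]
delta [ 0.    -0.009 -0.001] turn 0.0004 tool y yaw deg 84.7
[(np.int32(494), [395.7, 224.6]), (np.int32(865), [305.0, 253.8])] [(np.int32(8), [311.5, 226.5]), (np.int32(7), [298.6, 227.1]), (np.int32(6), [198.5, 255.0])]
0.0 [[306.  233.4]] [[338.4 226. ]]
0.2 [[307.1 230.7]] [[337.4 234. ]]
0.4 [[308.7 228.6]] [[331.4 242.5]]
0.6 [[310.7 227.3]] [[319.6 250.9]]
0.8 [[313.1 226.7]] [[301.6 258.6]]
1.0 [[315.8 227. ]] [[278.  264.8]]
1.2 [[318.6 228.1]] [[250.2 268.7]]
1.4 [[321.6 230. ]] [[220.7 269.7]]
1.6 [[324.4 232.6]] [[192.3 267.8]]
```

Call:
apply_moves(deltas=[[1,[0,0,-0.1],0],[1,[0,0.02,-0.17],0],[1,[0,0.146,-0.17],0],[1,[0,0.146,-0.16],0],[1,[0,0.155,-0.08],0],[1,[0,0.165,-0.03],0],[1,[0,0.185,-0.01],0],[1,[0,0.205,0.015],0],[1,[0,0.22,0.045],0],[1,[0,0.235,0.07],0],[1,[0,0.245,0.09],0],[1,[0,0.25,0.1],0]])

```text
t: 34.8
eef_pos: [0.5358, -0.3183, 0.0459]
tool_rot: [-0.0, 0.047, 0.999, -0.0]
contact_force: [-0.1, -0.5, -0.6]
gripper_width: -0.001
grasp_force: 0.0
```

```bash
python3 - <<'E'
from h import *
fix(0,.024,.042)
p=shot("wrist"); s=shot("side"); print(red(p),[r for r in red(s) if 200<r[1][1]<260])
for b in np.arange(0,.6,.1): print(round(b,1),w2pix(s,button(b)).round(1),w2pix(p,button(b)).round(1))
E
```

```text
34.8 fix now -0.0002 0.0218 0.0459 F [-0.1 -0.5 -0.6]
delta [-0.001  0.011  0.019] turn -0.0 tool y yaw deg 84.6
[(np.int32(53), [260.3, 224.3]), (np.int32(604), [333.3, 237.3]), (np.int32(21), [273.1, 232.1])] [(np.int32(6), [297.5, 226.7])]
0.0 [[306.  233.4]] [[260.6 240. ]]
0.1 [[306.5 232. ]] [[257.7 245. ]]
0.2 [[307.1 230.7]] [[253.2 250.2]]
0.3 [[307.9 229.6]] [[247.2 255.6]]
0.4 [[308.7 228.6]] [[239.5 261.2]]
0.5 [[309.7 227.9]] [[230.  266.8]]
```

Call:
apply_moves(deltas=[[1,[0,0.008,0.01],0],[1,[0,0.01,0.02],0],[1,[0,0.01,0.025],0],[1,[0,0.01,0.025],0]])

```text
t: 35.3
eef_pos: [0.5366, -0.3158, 0.0418]
tool_rot: [0.0, 0.047, 0.999, 0.0]
contact_force: [-1.3, 2.0, 6.9]
gripper_width: 0.001
grasp_force: 3.5
```

Call:
apply_moves(deltas=[[1,[0,0,0.005],0],[1,[0,0,0.01],0],[1,[0,0,0.01],0]])

```text
t: 35.6
eef_pos: [0.5368, -0.3158, 0.0413]
tool_rot: [0.001, 0.047, 0.999, 0.001]
contact_force: [-5.7, 4.8, 19.9]
gripper_width: 0.002
grasp_force: 9.9
```

Call:
apply_moves(deltas=[[1,[0,0,0.005],0],[1,[0,0,0.006],0],[1,[0,0,0.006],0]])

```text
t: 35.9
eef_pos: [0.5369, -0.3158, 0.0411]
tool_rot: [0.001, 0.047, 0.999, 0.001]
contact_force: [-8.3, 6.7, 28.3]
gripper_width: -0.0
grasp_force: 14.3
```

Call:
apply_moves(deltas=[[1,[0,0,-0.02],0],[1,[0,0,-0.1],0],[1,[0,0,-0.3],0],[1,[0.1,0,-0.5],0],[1,[0.25,0,-0.6],0],[1,[0.25,0,-0.6],0],[1,[0.25,0,-0.6],0]])

```text
t: 36.6
eef_pos: [0.4868, -0.3111, 0.1588]
tool_rot: [0.001, 0.047, 0.999, 0.0]
contact_force: [0.0, 0.4, -0.3]
gripper_width: -0.004
grasp_force: 0.0
```

```bash
python3 - <<'E'
from h import *
o=bot.get_obs(); print(o["t"],o["eef_pos"].round(4),o["contact_force"].round(1))
p=shot("wrist"); s=shot("side"); print(red(p),[r for r in red(s) if 200<r[1][1]<260])
for b in (0,.03,.06,.1,.15): print(b,w2pix(s,button(b)).round(1),w2pix(p,button(b)).round(1))
strip(p,.061)
for t in ("bar_button","catch","bar"): print(t,[(np.round(d["point"],4),round(d["confidence"],2)) for d in bot.look_for(p,t)+bot.look_for(s,t)])
cv2.imwrite("pics/fin.png",p["color"][:,:,::-1])
E
```

```text
36.6 [ 0.4868 -0.3111  0.1588] [ 0.   0.4 -0.3]
[(np.int32(177), [291.5, 237.7])] [(np.int32(6), [298.5, 227.0]), (np.int32(8), [305.1, 233.9]), (np.int32(7), [198.9, 254.9])]
0 [[306.  233.4]] [[257.  238.3]]
0.03 [[306.2 233. ]] [[256.6 239.2]]
0.06 [[306.3 232.6]] [[256.1 240. ]]
0.1 [[306.5 232. ]] [[255.3 241.1]]
0.15 [[306.8 231.3]] [[254.1 242.5]]
strip [ 0.5099 -0.336   0.061 ] [(np.float64(36.6), np.float64(-95.4)), (np.float64(8.5), np.float64(172.4))]
bar_button [(array([ 0.525 , -0.3546,  0.0781]), 0.81), (array([ 0.5284, -0.3468,  0.0685]), 0.45)]
catch [(array([ 0.5323, -0.2841,  0.0841]), 0.86), (array([ 0.5216, -0.3549,  0.0753]), 0.68), (array([ 0.6681, -0.0492,  0.0337]), 0.28)]
bar [(array([ 0.5247, -0.3546,  0.0725]), 0.88), (array([ 0.5327, -0.3422,  0.0737]), 0.58)]
```

```bash
python3 -c "
from station import bot
print(bot.hand_in())"
```

```text
the job is handed in; nothing more can be done
None
```

The job is handed in at about 37 s: the module was set base down on the bench and let go, then seated on the pin in the nest with its terminal strip towards the robot. The bar is pressed shut (28 N on the button) and the last pictures show the catch back in its rest position; no verdict was returned. I turned the module flat on the fixture plate's front-left corner before standing it on the bench.

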